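Fit the rotor on the centrifuge's square drive shaft

ROBOT

A 6-joint arm with a two-finger parallel gripper is mounted at the origin on the work surface. World frame = base frame: x ahead of the robot, y to its left, z up, the work surface at z = 0. Lengths are in m, angles in rad, forces in N, time in s.
With the tool pointing down it reaches from about 0.35 to 0.775 m from the base axis. Payload 7.3 kg.
Tool frame: the origin (TCP) lies midway between the tips of the shut fingers; the grasp point (between the pads) lies 19 mm behind it (robot.grasp_offset is the z of the grasp point in the tool frame, in m); z points along the fingers, y is the direction in which the jaws open and shut (so a half turn about z gives the same grasp; the last joint's range is limited). The gripper opens to 92 mm and grips with 3 to 60 N. Pads are 19 mm wide; open, the fingers measure 130 mm over their backs; the gripper's body (75 mm by 190 mm) begins 47 mm behind the grasp point.
Start: joints at [-1.288, 0.342, 1.524, -0, 1.275, -0.146], TCP at [0.218, -0.477, 0.227] pointing down, gripper open.
Joint ranges: [-2.53, 2.53], [-0.77, 2.02], [0.04, 2.7], [-1, 4.14], [0.28, 2.66], [-3.11, 3.11]. Speed limits (rad/s): [2.57, 2.57, 3.14, 3.14, 3.14, 3.14].

INTERFACE

Orientations are given as [roll, pitch, yaw] about the fixed x, y, z axes, in that order (R = Rz(yaw) Ry(pitch) Rx(roll)).
In Python, from cell import observe, imaging, workorder, robot gives the robot as it stands. The module is installed in compiled form; this text tells all that it offers.
- The arm moves only by the tool send_rows, never from a script. Its argument "series" is a list of rows, each a list of 7 numbers: the shift along the tool's x, y, z in m, then the turn, a rotation vector about the tool's x, y, z in rad, then the closure, from 0 (fully open) to 1 (shut). A call has 1 to 5 rows; each row shifts and turns the commanded pose from where the row before left it, along the tool's axes as they then stand; what a row does not reach is not made up. A row lasts 1/12 s, in which the tool goes at most 41.7 mm and 7.16 degrees, less where a joint would pass 70% of its speed; a pose out of reach is approached as far as the arm can. A call is refused whole if a number of a shift passes 0.0417 or a number of a turn 0.125, either way. A call with a gripper value outside its range is refused whole. The fingers move at their own pace and stop on an object; "newtons" is the grip in N (left out, the last holds). Time passes only in rows, so rows that do not move let the fingers close. It gives the time, the measured TCP pose, the force and the opening at its end, in the units of the state.
- observe(): the state, without advancing time (a new reading comes with each control period).
- imaging.read_camera(name): name is "scene" or "top"; returns a dict with "color" (420x560x3 uint8, red, green, blue), "range_z" (420x560 float32, m along the optical axis (not along the pixel's ray), 0 where there is no reading), "vfov" (degrees; the focal length in pixels is half the picture's height over the tangent of half this angle, whatever the lens; pixels are square), "cx", "cy" (the principal point, pixels), "T" (4x4, takes a point from camera to world coordinates). Camera axes: x right, y down, z forward; pixel columns grow to the right and rows downward; lengths in m; the calibration is good to about 2 mm. A picture is of the moment at which its call begins.
- workorder.hand_in(): hands the job in, once; it reports no verdict.
The state is a dict: "time": time; "qpos": joint angles; "qvel": joint speeds; "joint_efforts": joint torques, N m; "tool_pos": TCP position; "tool_rot": TCP orientation; "contact_force": force on the tool from outside, world axes, zero at the start; "torque": the same for the moment, N m; "opening": finger opening in m.
Only numpy, scipy, OpenCV 4.12 (cv2) and the standard library are available. Lean on these libraries where they do the work, as an engineer would, in place of code of your own. Each camera call takes 0.05 s, during which the arm holds its last target.

TASK

Open the centrifuge lid by its orange handle all the way until it rests on its stop. Then take the blue rotor off the sloping drying stand, turn its square bore to match the square drive shaft in the chamber, and lower it, still in hand, until it sits fully home; then let go, leaving the lid open. Do not knock over or shift the other loose things on the bench.

Things in the scene. Friction and masses are not known exactly. Their poses are not given: they have to be found in the camera images.
- lid (a joint): hinge angle of the centrifuge lid, 0 shut, 1.75 rad fully open on its stop. The lid (about 0.3 kg) turns freely: it falls shut below about 1.4 rad and falls open on to the stop above about 1.55 rad
- lid_handle (a point): middle of the lid's orange round handle bar, 12 mm thick, 100 mm long along this point's y. It stands out 40 mm from the lid's front edge (the gap to the case front is 34 mm), in the plane of the lid, about 120 mm above the bench when shut, with an arm back to the lid at each end. The point turns with the lid: its x points from the handle to the hinge. The round bar can turn between gripper pads
- lid_hinge (a point): middle of the lid's hinge line, at the back of the case, 110 mm above the bench. y lies along the hinge line and opening turns the lid by the right-hand rule about +y; the handle bar's centre is 220 mm from it along the lid's -x and 10 mm along the lid's +z
- centrifuge_rim (a point): the fixed white centrifuge case, 180 x 200 mm (its x, y) and 110 mm tall; this point is at the rim's height over the centre of the round chamber, which is 150 mm across and 69 mm deep. The hinge is on the +x side, the handle on the -x side
- shaft_seat (a point): centre of the round shoulder (36 mm across) at the foot of the upright brass square shaft on the chamber's axis; 61 mm below the rim. The shaft is 16 mm square, sides along this point's x and y, 18 mm tall above the shoulder, its top 4 mm tapering to 12 mm square. The seated rotor's underside rests here
- spindle (a joint): angle of the shaft about the vertical, relative to the case; within 0.8 rad either way. It is stiff (about 0.12 N m to turn)
- rotor_bore (a point): centre of the mouth of the rotor's bore, in the middle of its underside; z points up along the rotor's axis. The bore is 18 mm square (1 mm play on each side of the shaft), 20 mm deep, sides along the rotor's x and y
- rotor_grip (a point): centre of the rotor's flat aluminium grip bar, 42 mm above the underside along its axis; the bar is 44 mm long along the rotor's x, 16 mm thick along y and 32 mm tall along z, from 26 to 58 mm above the underside. The rotor is a blue disc 110 mm across and about 25 mm thick with dark tube pockets, about 0.35 kg, loose. It starts leaning on the stand, its axis tilted
- stand: fixed white drying stand; origin under its base, 120 x 110 mm. Its face slopes at 35 deg, low towards the stand's -x, and the slope's outward direction is 35 deg from vertical towards the stand's -x. A round pin, 13 mm thick and 14 mm long, stands square to the slope, with its foot 58 mm above the origin; the rotor's bore is over this pin, so it is drawn off along its own axis
- tube_rack: blue tube rack with six capped tubes, 100 x 60 mm (its x, y), 90 mm tall, loose; origin under its centre. The rack and the drying stand swap places between episodes
- strip_bottle: white jar with black cap, 40 mm across, 85 mm tall, loose; origin under its centre
- specimen_cup: white cup with orange cap, 64 mm across, 65 mm tall, loose; origin under its centre
- reagent_bottle: amber bottle with blue cap, 66 mm across, 150 mm tall, loose; origin under its centre
- petri_dish: closed flat dish, 90 mm across, 15 mm tall, loose; origin under its centre
- tip_box: grey box with orange cover, 80 x 110 mm (its x, y), 65 mm tall, loose; origin under its centre
- marker: white and green marker lying along its x axis, about 122 mm long, 13 mm thick, loose; origin under it, 50 mm from its white end
- rotor: the rotor itself; its origin and axes are those of rotor_bore
There are look-alikes about, which are no part of the job. What is shaped like the rotor but green, pink or purple is not meant.

How it is judged:
On the way, in this order (a step that is already met when the one before it is completed fails the run):
1. the lid is open on its stop (value of joint lid above 1.68 rad), for 0.3 s.
2. the rotor, held by the fingers, has been lowered over the shaft to within 6 mm of its seat (z of rotor_bore in the frame of shaft_seat below 0.006 m and horizontal distance between rotor_bore and shaft_seat below 0.0025 m and angle between rotor_bore's own z axis and vertical below 0.06 rad and contact force between the fingers and rotor above 1 N), for 0.05 s.
At the end, for the whole second after the job is handed in: the lid is open on its stop (above 1.68 rad) and the rotor sits upright on the shaft, underside within 2 mm of the shoulder and 2.5 mm of the axis, tilted less than 0.06 rad, released and at rest (value of joint lid above 1.68 rad and z of rotor_bore in the frame of shaft_seat below 0.002 m and horizontal distance between rotor_bore and shaft_seat below 0.0025 m and angle between rotor_bore's own z axis and vertical below 0.06 rad and linear speed of rotor below 0.02 m/s); the robot touches nothing.
It fails at once if another loose thing was shifted by more than 30 mm (distance of any of tube_rack, strip_bottle, specimen_cup, reagent_bottle, petri_dish, tip_box, marker from where it was at the start of the episode above 0.03 m).
It fails at once if another loose thing was tipped over (angle between any of tube_rack, strip_bottle, specimen_cup, reagent_bottle, petri_dish, tip_box, marker's own z axis and vertical above 0.5 rad).
It also fails if it takes over 61 s, if anything falls off the work surface, if the arm or the gripper's body presses on something with over 40 N, if the wrist force passes 120 N, or if a joint passes its speed limit or range.

## Working session

There is one attempt and no reset: what is moved stays moved. The work goes in short steps, Python scripts to look and compute and a tool call to move; the robot and the scene stay as the last step left them, time stands still between calls to the robot, and variables do not carry over. Pictures are saved under pics/ and viewed, and the job is handed in when it is done.

Besides the shell and the picture viewer there is one more tool, called in YAML: its name, and indented under it one key for each argument. send_rows: Moves the arm, as the interface text tells. Its arguments: {"type":"object","properties":{"series":{"type":"array","items":{"type":"array","items":{"type":"number"}}},"newtons":{"type":"number"}},"required":["series"]}

```bash
mkdir -p pics
cat > h.py <<'E'
import numpy as np, cv2
from cell import observe, imaging, workorder, robot
from scipy.spatial.transform import Rotation as R
def cam(n):
    c=imaging.read_camera(n); h=c['color'].shape[0]
    c['f']=h/2/np.tan(np.radians(c['vfov'])/2); return c
def pts(c):
    z=c['range_z']; v,u=np.mgrid[:z.shape[0],:z.shape[1]]
    P=np.stack([(u-c['cx'])/c['f']*z,(v-c['cy'])/c['f']*z,z],-1)
    return P@c['T'][:3,:3].T+c['T'][:3,3]
def save(c,n,crop=None,s=1):
    im=c['color'][:,:,::-1]
    if crop: x0,y0,x1,y1=crop; im=im[y0:y1,x0:x1]
    cv2.imwrite('pics/'+n+'.png',cv2.resize(im,None,fx=s,fy=s,interpolation=cv2.INTER_CUBIC))
E
python3 - <<'E'
from h import *
print(observe(),robot.grasp_offset)
for n in('scene','top'):
    c=cam(n); save(c,n+'0',s=1.4); print(n,c['vfov'],c['cx'],c['cy'],c['T'].round(3).tolist())
    np.savez(n+'0.npz',P=pts(c),**{k:c[k] for k in('color','range_z','T','cx','cy','f')})
E
```

```text
{'time': 0.0, 'qpos': array([-1.28800199e+00,  3.42707727e-01,  1.52500186e+00, -2.47456844e-05,
        1.27538297e+00, -1.45990391e-01]), 'qvel': array([ 0.00036906, -0.00143914,  0.00103394, -0.00031635, -0.00026502,
       -0.00121231]), 'joint_efforts': array([-7.19100171e-05, -4.31237555e+01, -2.44226557e+01,  7.18872109e-02,
        5.59757254e-02, -1.17280642e-04]), 'tool_pos': array([ 0.2181831 , -0.47707944,  0.22605803]), 'tool_rot': array([-3.14010526e+00, -1.94783304e-04,  4.28791801e-01]), 'contact_force': array([-0.07170145,  0.39432664,  0.22780242]), 'torque': array([-0.03941144,  0.00161778,  0.00547998]), 'opening': 0.0914106974756911} -0.0188
scene 53.31486083874085 273.3233577295265 214.95371565446527 [[-0.665, 0.423, -0.616, 1.233], [0.747, 0.375, -0.548, 0.63], [-0.001, -0.825, -0.566, 0.774], [0.0, 0.0, 0.0, 1.0]]
top 43.92704763518421 277.2672130922778 206.79303049284323 [[0.027, -0.993, 0.113, 0.338], [-1.0, -0.027, 0.004, -0.031], [-0.001, -0.113, -0.994, 1.423], [0.0, 0.0, 0.0, 1.0]]
```

View pics/scene0.png

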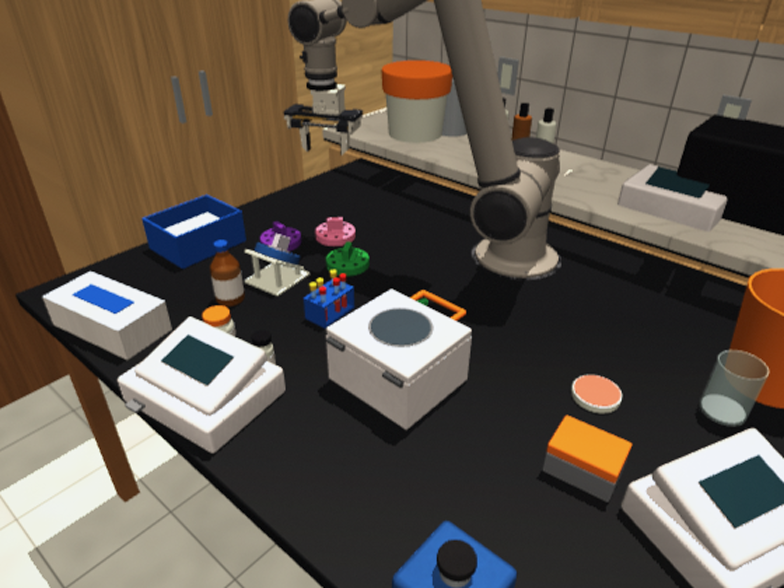

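View pics/top0.png

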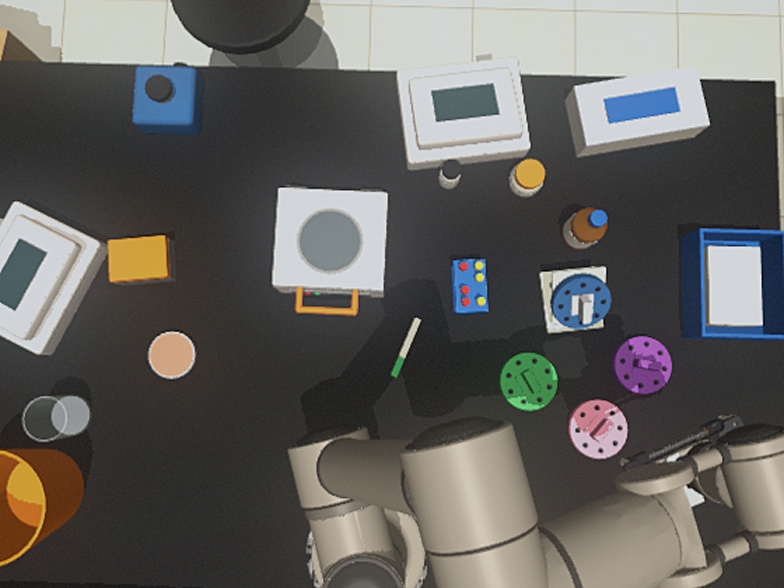

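The top view shows the blue rotor on the stand at (580,300). The look-alikes are green (529,381), purple (643,365) and pink (598,429). The orange handle is at (327,302); the tip box (140,258) and the cup cap (530,172) are also orange. I choose the blue one on the white stand and the handle on the case, and will check both in a crop.

Run:
```python
from h import *
d=np.load('top0.npz'); P=d['P']; im=d['color']; hsv=cv2.cvtColor(im,cv2.COLOR_RGB2HSV)
H,S,V=[hsv[...,i].astype(int) for i in range(3)]
def rep(n,m):
    q=P[m]; print(n,m.sum(),'med',np.median(q,0).round(4),'min',np.percentile(q,2,axis=0).round(4),'max',np.percentile(q,98,axis=0).round(4))
v,u=np.mgrid[:420,:560]
box=lambda a,b,c,e:(u>=a)&(u<c)&(v>=b)&(v<e)
# handle
m=box(200,195,270,230)&(H>5)&(H<25)&(S>150)&(V>100)&(P[...,2]>0.08); rep('handle',m)
# lid white
m=box(185,125,285,215)&(S<60)&(V>120)&(P[...,2]>0.1); rep('lid',m); 
c=cv2.findContours(m.astype(np.uint8),0,2)[0]; c=max(c,key=cv2.contourArea)
z=np.median(P[m][:,2]); r=P[m][:,:2]; mr=cv2.minAreaRect((r*1000).astype(np.float32)); print('lid rect',mr)
# rotor blue
m=box(385,185,445,245)&(H>95)&(H<125)&(S>100)&(P[...,2]>0.03); rep('rotor',m)
q=P[m]; 
for it in range(3):
    c0=q.mean(0); n=np.linalg.svd(q-c0)[2][2]; n*=np.sign(n[2]); r=(q-c0)@n; q=q[abs(r)<0.003]
print('plane',n,np.degrees(np.arccos(n[2])),'az',np.degrees(np.arctan2(n[1],n[0])),'c',c0,len(q))
# grip bar
m=box(400,200,430,235)&(S<60)&(V>90); rep('bar',m)
np.save('rn.npy',n)
class C:pass
c={'color':im}
save(c,'crop_rotor',(360,170,470,260),6); save(c,'crop_lid',(180,120,300,240),5)
```

```text
handle 320 med [0.4497 0.0845 0.1247] min [0.4405 0.0301 0.1184] max [0.4833 0.1396 0.1309]
lid 5619 med [0.5732 0.0817 0.1294] min [ 0.4875 -0.0141  0.1228] max [0.6619 0.1778 0.1355]
lid rect ((502.20751953125, 79.66567993164062), (337.79156494140625, 206.5577392578125), 2.4060025215148926)
rotor 944 med [ 0.4869 -0.3742  0.0824] min [ 0.436  -0.4337  0.0472] max [ 0.5231 -0.3312  0.106 ]
plane [-0.86094581 -0.27438911  0.42834908] 64.6371658065186 az -162.32257621843632 c [ 0.48278625 -0.37929808  0.08083222] 56
bar 321 med [ 0.4629 -0.3825  0.0865] min [ 0.4335 -0.437   0.003 ] max [ 0.4908 -0.3602  0.1156]
```

Run:
```python
from h import *
d=np.load('scene0.npz'); c={'color':d['color']}
save(c,'crop_srot',(160,140,270,240),6)
d=np.load('scene0.npz'); save(c,'crop_slid',(220,190,350,310),5)
```

```text
(no output)
```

View pics/crop_rotor.png

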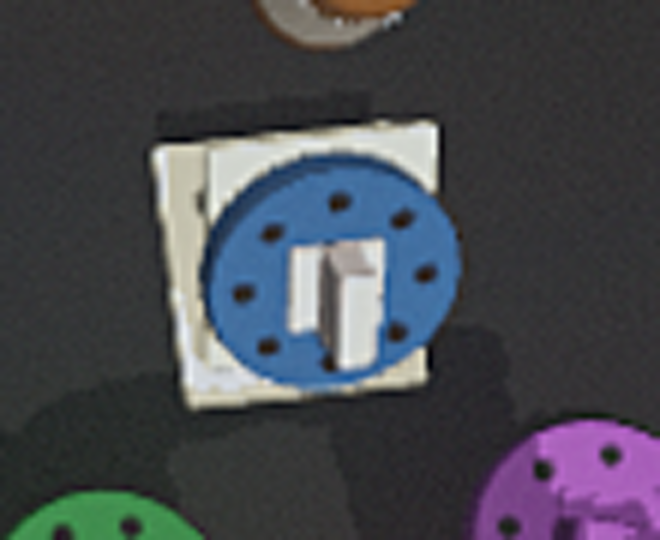

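View pics/crop_lid.png

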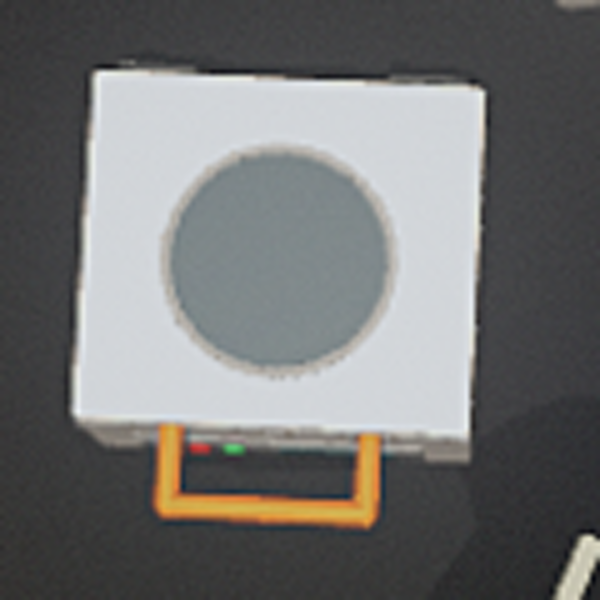

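View pics/crop_srot.png

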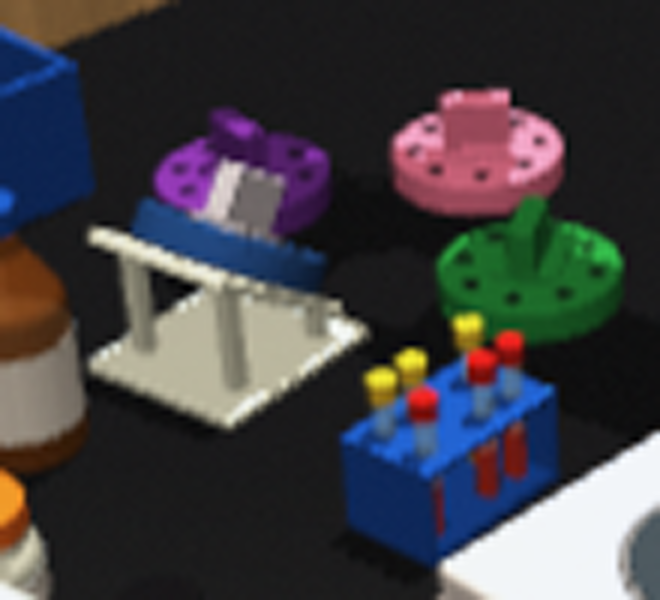

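The crops confirm the choice: a blue disc leaning on the white stand, its grip bar along the slope (crop 330–375, 245–370), and the orange handle bar on the case's near side. Depth is noisy, so I'll average several frames.

Run:
```python
from h import *
for n in('top','scene'):
    cs=[cam(n) for _ in range(6)]
    z=np.stack([c['range_z'] for c in cs]); print(n,'noise',np.median(z.std(0)))
    z[z==0]=np.nan; c=cs[0]; c['range_z']=np.nan_to_num(np.nanmean(z,0)).astype(np.float32); c['color']=np.mean([k['color'] for k in cs],0).astype(np.uint8)
    np.savez(n+'1.npz',P=pts(c),**{k:c[k] for k in('color','range_z','T','cx','cy','f')})
d=np.load('top1.npz'); P=d['P']; im=d['color']; hsv=cv2.cvtColor(im,cv2.COLOR_RGB2HSV)
H,S,V=[hsv[...,i].astype(int) for i in range(3)]
v,u=np.mgrid[:420,:560]
box=lambda a,b,c,e:(u>=a)&(u<c)&(v>=b)&(v<e)
def plane(q,t=.004):
    rng=np.random.default_rng(0);best=None
    for _ in range(300):
        a=q[rng.choice(len(q),3,False)]; n=np.cross(a[1]-a[0],a[2]-a[0]); n/=np.linalg.norm(n)+1e-12
        k=abs((q-a[0])@n)<t
        if best is None or k.sum()>best.sum(): best=k
    q=q[best]; c=q.mean(0); n=np.linalg.svd(q-c)[2][2]; return n*np.sign(n[2]),c,best
def ray(d,u,v,z):
    r=d['T'][:3,:3]@np.array([(u-d['cx'])/d['f'],(v-d['cy'])/d['f'],1]); o=d['T'][:3,3]; return o+r*(z-o[2])/r[2]
m=box(385,185,445,245)&(H>95)&(H<125)&(S>90)
n,c,k=plane(P[m]); print('rotor top plane',n,'tilt',np.degrees(np.arccos(n[2])),'az',np.degrees(np.arctan2(n[1],n[0])),c,k.sum(),m.sum())
# ellipse of disc
cn=max(cv2.findContours((m).astype(np.uint8),0,1)[0],key=cv2.contourArea); print('ellipse',cv2.fitEllipse(cv2.convexHull(cn)))
np.savez('rp.npz',n=n,c=c)
hgt=(P-c)@n
b=box(395,195,435,240)&(hgt>.008)&(hgt<.05); print('bar pts',b.sum(),P[b].mean(0),'h',np.percentile(hgt[b],[5,50,95]))
# lid
m=box(185,125,285,210)&(S<60)&(V>120)&(P[...,2]>.1)
cn=max(cv2.findContours(m.astype(np.uint8),0,1)[0],key=cv2.contourArea); q=cv2.minAreaRect(cn); print('lid z',np.median(P[m][:,2]))
for p in cv2.boxPoints(q): print('lid corner',p,ray(d,*p,np.median(P[m][:,2])).round(4))
m=box(200,195,270,230)&(H>5)&(H<25)&(S>150)&(V>100)
uv=np.argwhere(m)[:,::-1]; print('handle uv',uv.min(0),uv.max(0), 'z',np.median(P[m][:,2]))
bar=m&(v>=218); W=np.array([ray(d,a,b,.12) for b,a in np.argwhere(bar)]); print('bar',W.mean(0),W.min(0),W.max(0))
uu=np.unique(W[:,1].round(3)); pf=np.polyfit(W[:,1],W[:,0],1); print('bar slope dx/dy',pf)
```

```text
top noise 0.0025559668
scene noise 0.0025755311
rotor top plane [-0.56479888 -0.07270039  0.82202   ] tilt 34.71248265860266 az -172.66527117048963 [ 0.48086365 -0.38198716  0.07916545] 875 965
ellipse ((414.54241943359375, 214.75086975097656), (37.97125244140625, 43.472721099853516), 73.29075622558594)
bar pts 165 [ 0.46247197 -0.38399659  0.10164103] h [0.01205669 0.03364385 0.03635037]
lid z 0.12940955129545106
lid corner [194.18953 204.20949] [0.4857 0.1829 0.1294]
lid corner [197.7631  132.73814] [0.6688 0.1821 0.1294]
lid corner [276.91522 136.69576] [ 0.6639 -0.0193  0.1294]
lid corner [273.34167 208.1671 ] [ 0.4811 -0.0154  0.1294]
handle uv [211 205] [255 224] z 0.1249238371913809
bar [0.44643571 0.08384678 0.12      ] [0.43939654 0.02980137 0.12      ] [0.45607644 0.14065941 0.12      ]
bar slope dx/dy [-0.00207125  0.44660938]
```

```bash
cat > rot.py <<'E'
from h import *
d=np.load('top1.npz'); P=d['P']; im=d['color']; hsv=cv2.cvtColor(im,cv2.COLOR_RGB2HSV)
H,S,V=[hsv[...,i].astype(int) for i in range(3)]
v,u=np.mgrid[:420,:560]; box=lambda a,b,c,e:(u>=a)&(u<c)&(v>=b)&(v<e)
rp=np.load('rp.npz'); n,c=rp['n'],rp['c']
ex=np.array([n[2],0,-n[0]]); ex/=np.linalg.norm(ex); ex=ex-n*(ex@n); ex/=np.linalg.norm(ex)
# ex: upslope direction (horizontal part opposite n)
hz=-np.array([n[0],n[1],0]); ex=hz-n*(hz@n); ex/=np.linalg.norm(ex); ey=np.cross(n,ex)
def rayp(u,v,h):
    r=d['T'][:3,:3]@np.array([(u-d['cx'])/d['f'],(v-d['cy'])/d['f'],1]); o=d['T'][:3,3]
    X=o+r*((c+h*n-o)@n)/(r@n); return np.array([(X-c)@ex,(X-c)@ey])
E
python3 - <<'E'
from rot import *
from scipy.optimize import least_squares
m=(box(385,185,445,245)&(H>95)&(H<125)&(S>90))
print('V pct',np.percentile(V[m],[5,25,50,75,95]))
m2=m&(V>110)
for mm in(m,m2):
    hull=cv2.convexHull(max(cv2.findContours(mm.astype(np.uint8),0,1)[0],key=cv2.contourArea))[:,0]
    q=np.array([rayp(a,b,0) for a,b in hull])
    f=least_squares(lambda p:np.hypot(*(q-p[:2]).T)-p[2],[0,0,.055],loss='soft_l1',f_scale=.001).x; print('circle',f,'world',c+f[0]*ex+f[1]*ey)
# bar top face: bright pixels
hgt=(P-c)@n
b=box(395,195,435,240)&(hgt>.027)&(hgt<.042)
Q=np.stack([(P[b]-c)@ex,(P[b]-c)@ey],1); print('top face n',b.sum(),Q.mean(0),hgt[b].mean()); r=cv2.minAreaRect((Q*1000).astype(np.float32)); print(r)
uv=np.argwhere(b)[:,::-1]; Q=np.array([rayp(a,e,.033) for a,e in uv]); print(Q.mean(0),cv2.minAreaRect((Q*1000).astype(np.float32)), np.degrees(np.arctan2(*np.linalg.svd(Q-Q.mean(0))[2][0][::-1])))
print('ex',ex,'ey',ey)
w=d['color'].copy(); w[b]=[255,0,0]; save({'color':w},'barmask',(380,180,450,250),8)
E
```

```text
V pct [ 89. 148. 158. 161. 165.]
circle [-0.0027325   0.00077906  0.05692159] world [ 0.4785364  -0.38150123  0.07760941]
circle [-0.00598009 -0.00142037  0.05417758] world [ 0.47616946 -0.38402348  0.07576004]
top face n 113 [-0.00470132 -0.00080697] 0.03415989124743045
((-6.191164016723633, -1.1819658279418945), (44.060401916503906, 15.5523099899292), 1.7170100212097168)
[-0.00542171 -0.00118957] ((-5.132007598876953, -1.257328987121582), (48.23936462402344, 15.471487045288086), 2.4690961837768555) -176.85010605906567
ex [0.81529361 0.10494384 0.56945863] ey [-0.1276658   0.99181724  0.        ]
```

View pics/barmask.png

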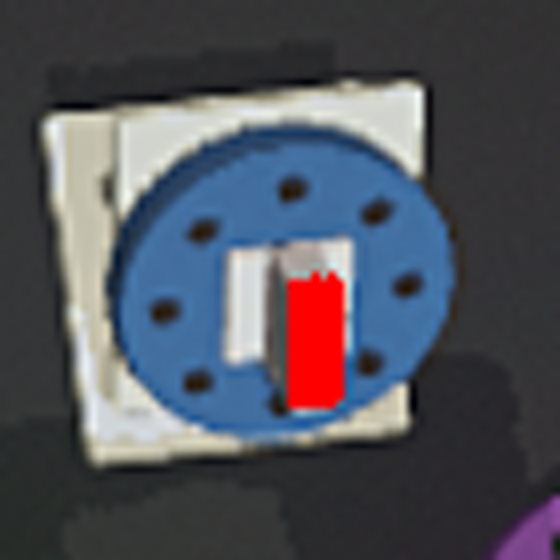

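```bash
cat >> h.py <<'E'
def plan(p,Rt,clo,n=None,p0=None,R0=None,nd=4):
    s=observe()
    if p0 is None: p0=s['tool_pos']
    if R0 is None: R0=R.from_euler('xyz',s['tool_rot'])
    p0=np.array(p0,float); p=np.array(p,float); rv=(R0.inv()*Rt).as_rotvec()
    need=max(np.linalg.norm(p-p0)/.038,np.degrees(np.linalg.norm(rv))/6.5)
    n=n or max(1,int(np.ceil(need))); print('rows',n,'need',round(need,2))
    rows=[];Rc=R0;pc=p0.copy()
    for i in range(n):
        t=p0+(p-p0)*(i+1)/n
        sh=Rc.inv().apply(t-pc).round(nd); dr=(rv/n).round(nd)
        rows.append([float(x)+0 for x in sh]+[float(x)+0 for x in dr]+[clo])
        pc=pc+Rc.apply(sh); Rc=Rc*R.from_rotvec(dr)
    for i in range(0,n,5): print(str(rows[i:i+5]).replace(' ',''))
    return pc,Rc
def down(yaw): return R.from_euler('xyz',[np.pi,0,yaw])
E
python3 -c "
from h import *
plan([.447,.084,.225],down(np.pi/2),.66)"
```

```text
rows 16 need 15.95
[[0.0276,-0.026,0.0001,0.0,0.0,-0.0714,0.66],[0.0294,-0.0239,0.0001,0.0,0.0,-0.0714,0.66],[0.031,-0.0218,0.0001,0.0,0.0,-0.0714,0.66],[0.0324,-0.0195,0.0001,0.0,0.0,-0.0714,0.66],[0.0338,-0.0172,0.0001,0.0,0.0,-0.0714,0.66]]
[[0.035,-0.0146,0.0001,0.0,0.0,-0.0714,0.66],[0.0359,-0.0122,0.0001,0.0,0.0,-0.0714,0.66],[0.0366,-0.0096,0.0001,0.0,0.0,-0.0714,0.66],[0.0373,-0.0069,0.0001,0.0,0.0,-0.0714,0.66],[0.0376,-0.0043,0.0002,0.0,0.0,-0.0714,0.66]]
[[0.0379,-0.0015,0.0001,0.0,0.0,-0.0714,0.66],[0.0379,0.0011,0.0001,0.0,0.0,-0.0714,0.66],[0.0376,0.0039,0.0001,0.0,0.0,-0.0714,0.66],[0.0374,0.0065,0.0001,0.0,0.0,-0.0714,0.66],[0.0367,0.0092,0.0001,0.0,0.0,-0.0714,0.66]]
[[0.0361,0.0117,0.0001,0.0,0.0,-0.0714,0.66]]
```

send_rows:
  series:
    - [0.0276,-0.026,0,0,0,-0.0714,0.66]
    - [0.0294,-0.0239,0,0,0,-0.0714,0.66]
    - [0.031,-0.0218,0,0,0,-0.0714,0.66]
    - [0.0324,-0.0195,0,0,0,-0.0714,0.66]
    - [0.0338,-0.0172,0,0,0,-0.0714,0.66]
  newtons: 20

```text
time: 1.12
tool_pos: [0.29, -0.3004, 0.2268]
tool_rot: [3.141, -0.0, 0.789]
contact_force: [0.9, -0.6, 0.2]
opening: 0.063
```

send_rows:
  series:
    - [0.035,-0.0146,0,0,0,-0.0714,0.66]
    - [0.0359,-0.0122,0,0,0,-0.0714,0.66]
    - [0.0366,-0.0096,0,0,0,-0.0714,0.66]
    - [0.0373,-0.0069,0,0,0,-0.0714,0.66]
    - [0.0376,-0.0043,0,0,0,-0.0714,0.66]

```text
time: 1.53
tool_pos: [0.3615, -0.1249, 0.227]
tool_rot: [3.141, 0.0, 1.146]
contact_force: [0.9, -0.2, -0.2]
opening: 0.0326
```

send_rows:
  series:
    - [0.0379,-0.0015,0,0,0,-0.0714,0.66]
    - [0.0379,0.0011,0,0,0,-0.0714,0.66]
    - [0.0376,0.0039,0,0,0,-0.0714,0.66]
    - [0.0374,0.0065,0,0,0,-0.0714,0.66]
    - [0.0367,0.0092,0,0,0,-0.0714,0.66]

```text
time: 1.95
tool_pos: [0.4332, 0.0509, 0.227]
tool_rot: [3.141, 0.0, 1.504]
contact_force: [1.4, -0.2, 0.5]
opening: 0.0314
```

send_rows:
  series:
    - [0.0361,0.0117,0,0,0,-0.0714,0.66]
    - [0,0,0,0,0,0,0.66]

```text
time: 2.12
tool_pos: [0.4486, 0.0893, 0.2268]
tool_rot: [3.14, -0.002, 1.58]
contact_force: [-1.2, -0.3, 0.5]
opening: 0.0313
```

```bash
python3 -c "
from h import *
plan([.4465,.084,.112],down(np.pi/2),.66)"
```

```text
rows 4 need 3.02
[[-0.0014,-0.0006,0.0287,0.0004,-0.0005,0.0023,0.66],[-0.0013,-0.0005,0.0287,0.0004,-0.0005,0.0023,0.66],[-0.0014,-0.0006,0.0287,0.0004,-0.0005,0.0023,0.66],[-0.0013,-0.0005,0.0287,0.0004,-0.0005,0.0023,0.66]]
```

send_rows:
  series:
    - [0,0,0.029,0,0,0,0.66]
    - [0,0,0.029,0,0,0,0.66]
    - [0,0,0.029,0,0,0,0.66]
    - [0,0,0.015,0,0,0,0.66]
    - [0,0,0,0,0,0,0.66]

```text
time: 2.53
tool_pos: [0.4447, 0.0838, 0.1218]
tool_rot: [-3.135, 0.0, 1.571]
contact_force: [-1.1, 0.6, 1.3]
opening: 0.0313
```

Run:
```python
from h import *
c=cam('scene'); save(c,'hand1',(250,120,400,270),4); c=cam('top'); save(c,'hand1t',(170,100,320,250),4)
print(observe()['tool_pos'],observe()['contact_force'])
```

```text
[0.44711354 0.08386073 0.12495726] [ 0.36396003 -0.10109703  0.68680594]
```

View pics/hand1.png

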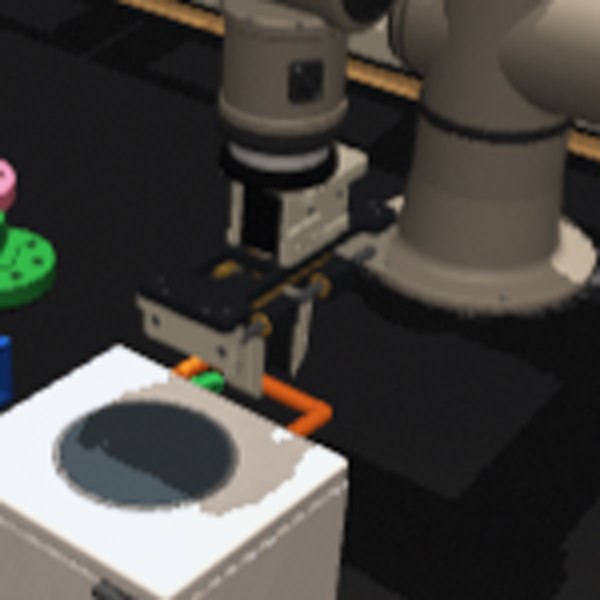

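The fingers straddle the orange bar, the inner one in the gap between bar and case. Next: lower and close.

send_rows:
  series:
    - [0,0,0.015,0,0,0,0.66]
    - [0,0,0,0,0,0,1]
    - [0,0,0,0,0,0,1]
    - [0,0,0,0,0,0,1]
    - [0,0,0,0,0,0,1]
  newtons: 25

```text
time: 3.05
tool_pos: [0.4459, 0.084, 0.1107]
tool_rot: [-3.139, 0.0, 1.571]
contact_force: [-6.1, 0.0, 5.9]
opening: 0.011
```

Run:
```python
from h import *
s=observe(); print(s['tool_pos'],s['contact_force'],s['opening'])
# arc: relative displacement of bar centre
th=np.array([0,.1,.25,.4,.55,.7,.85,1.0,1.15,1.3,1.45,1.58,1.68])
X=-.22*np.cos(th)+.01*np.sin(th); Z=.22*np.sin(th)+.01*np.cos(th)
print('tool y(+x), z(-z) steps'); print(np.stack([np.diff(X),-np.diff(Z)],1).round(4).tolist())
```

```text
[0.44588873 0.08397794 0.11066368] [-6.07361178  0.03138127  5.92917556] 0.011007191339909768
tool y(+x), z(-z) steps
[[0.0021, -0.0219], [0.0072, -0.0322], [0.0119, -0.0308], [0.0164, -0.0286], [0.0205, -0.0259], [0.0241, -0.0225], [0.0272, -0.0186], [0.0297, -0.0144], [0.0315, -0.0098], [0.0326, -0.0049], [0.0286, -0.0003], [0.0219, 0.0023]]
```

send_rows:
  series:
    - [0,0.001,-0.011,0,0,0,1]
    - [0,0.001,-0.011,0,0,0,1]
    - [0,0.003,-0.0165,0,0,0,1]
    - [0,0.0042,-0.0157,0,0,0,1]
    - [0,0.0055,-0.0155,0,0,0,1]

```text
time: 3.47
tool_pos: [0.4599, 0.0837, 0.1804]
tool_rot: [-3.138, 0.001, 1.571]
contact_force: [-3.4, -2.4, -2.5]
opening: 0.0113
```

send_rows:
  series:
    - [0,0.0064,-0.0153,0,0,0,1]
    - [0,0.0076,-0.0146,0,0,0,1]
    - [0,0.0088,-0.014,0,0,0,1]
    - [0,0.0097,-0.0133,0,0,0,1]
    - [0,0.0108,-0.0126,0,0,0,1]

```text
time: 3.88
tool_pos: [0.5016, 0.083, 0.2509]
tool_rot: [-3.134, 0.003, 1.571]
contact_force: [-13.1, -6.2, 8.6]
opening: 0.0112
```

send_rows:
  series:
    - [0,0.0116,-0.0117,0,0,0,1]
    - [0,0.0125,-0.0108,0,0,0,1]
    - [0,0.0132,-0.0098,0,0,0,1]
    - [0,0.014,-0.0088,0,0,0,1]
    - [0,0.0146,-0.0077,0,0,0,1]

```text
time: 4.3
tool_pos: [0.5702, 0.0818, 0.3016]
tool_rot: [3.141, 0.004, 1.57]
contact_force: [-4.0, -8.9, 6.2]
opening: 0.011
```

send_rows:
  series:
    - [0,0.0151,-0.0067,0,0,0,1]
    - [0,0.0156,-0.0055,0,0,0,1]
    - [0,0.0159,-0.0043,0,0,0,1]
    - [0,0.0162,-0.003,0,0,0,1]
    - [0,0.0164,-0.0019,0,0,0,1]

```text
time: 4.72
tool_pos: [0.6505, 0.0812, 0.3217]
tool_rot: [3.14, 0.005, 1.568]
contact_force: [-0.5, -8.8, -1.5]
opening: 0.0111
```

send_rows:
  series:
    - [-0.001,0.0143,-0.0005,0,0,0,1]
    - [0,0.0143,0.0004,0,0,0,1]
    - [0,0.011,0.001,0,0,0,1]
    - [0,0.009,0.001,0,0,0,1]
    - [0,0,0,0,0,0,1]

```text
time: 5.13
tool_pos: [0.7001, 0.0805, 0.3186]
tool_rot: [3.139, 0.003, 1.568]
contact_force: [0.1, -8.4, 2.4]
opening: 0.0112
```

Run:
```python
from h import *
c=cam('scene'); save(c,'lid1',(200,80,420,300),3)
```

```text
(no output)
```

View pics/lid1.png

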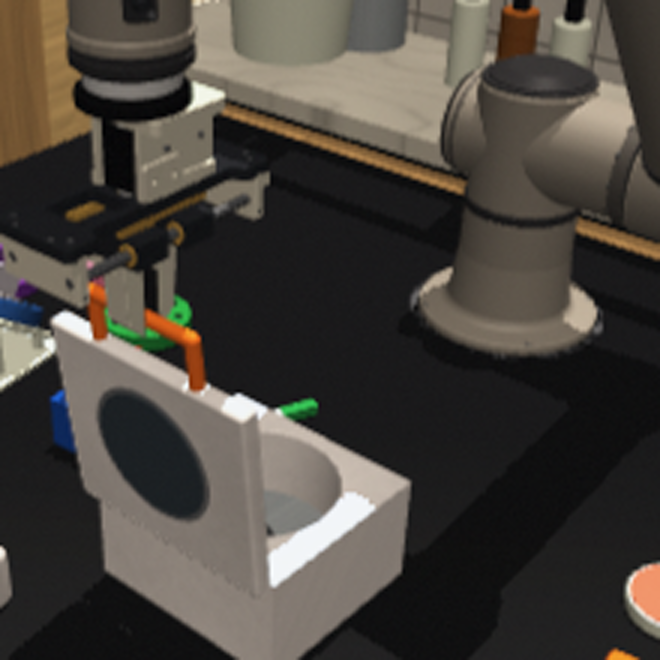

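The lid stands just past vertical, with the bar still in the fingers. Next: open the fingers and lift straight up.

send_rows:
  series:
    - [0,0,0,0,0,0,0.6]
    - [0,0,0,0,0,0,0.6]
    - [0,0,0,0,0,0,0.6]
    - [0,0,-0.02,0,0,0,0.6]
    - [0,0,-0.03,0,0,0,0.6]

```text
time: 5.6
tool_pos: [0.6975, 0.0836, 0.365]
tool_rot: [-3.134, -0.0, 1.572]
contact_force: [0.4, -0.1, -0.1]
opening: 0.0353
```

send_rows:
  series:
    - [0,0,-0.02,0,0,0,0.6]
    - [0,-0.0417,-0.02,0,0,0,0.4]
    - [0,-0.0417,0,0,0,0,0.4]
    - [0,-0.0417,0,0,0,0,0.4]
    - [0,-0.0417,0,0,0,0,0.4]

```text
time: 6.02
tool_pos: [0.5349, 0.0835, 0.4053]
tool_rot: [-3.142, -0.0, 1.572]
contact_force: [-0.4, -0.4, 0.1]
opening: 0.0543
```

Run:
```python
from h import *
c=cam('scene'); save(c,'lid2',(200,80,420,300),3)
P=pts(c); hsv=cv2.cvtColor(c['color'],cv2.COLOR_RGB2HSV); m=(hsv[...,0]>3)&(hsv[...,0]<20)&(hsv[...,1]>180)&(P[...,2]>.2)&(P[...,0]>.5)&(abs(P[...,1]-.08)<.1); print(m.sum(),P[m].mean(0) if m.any() else '', np.percentile(P[m],[5,95],axis=0).round(3))
```

```text
352 [0.71637001 0.08601061 0.31967688] [[0.71  0.031 0.292]
 [0.721 0.136 0.332]]
```

View pics/lid2.png

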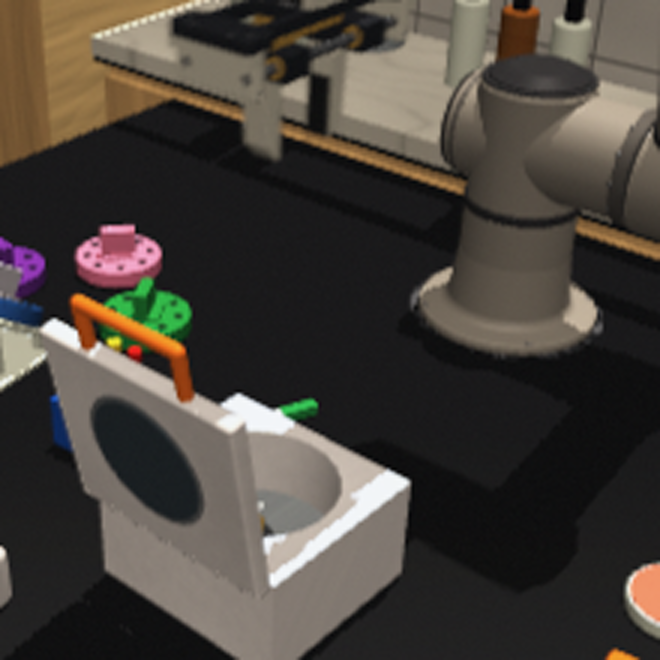

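The lid rests open, with the handle bar at x≈0.711 (0.716 predicted at the stop). Next: the rotor pre-grasp.

```bash
cat >> rot.py <<'E'
O=c-.0057*ex-.0013*ey-.025*n   # rotor origin
a=np.radians(2.5); rx=np.cos(a)*ex+np.sin(a)*ey; ry=np.cross(n,rx)
Rg=R.from_matrix(np.stack([rx,-ry,-n],1))
E
python3 - <<'E'
from rot import *
print('O',O,'grip pt',O+.042*n,'euler',Rg.as_euler('xyz'))
g=O+.032*n; np.savez('g.npz',g=g,q=Rg.as_quat(),n=n,O=O)
pre=g+.08*n; print('g',g,'pre',pre)
plan(pre,Rg,.25)
E
```

```text
O [ 0.49050242 -0.38205719  0.05536904] grip pt [ 0.46678086 -0.38511061  0.08989388] euler [ 3.11138429 -0.60518791  0.18107952]
g [ 0.47242885 -0.3843836   0.08167368] pre [ 0.42724494 -0.39019963  0.14743528]
rows 15 need 14.43
[[-0.0316,-0.0065,0.0172,-0.0302,0.0327,0.0902,0.25],[-0.0326,-0.004,0.016,-0.0302,0.0327,0.0902,0.25],[-0.0334,-0.0016,0.0148,-0.0302,0.0327,0.0902,0.25],[-0.0339,0.0011,0.0138,-0.0302,0.0327,0.0902,0.25],[-0.0341,0.0037,0.0127,-0.0302,0.0327,0.0902,0.25]]
[[-0.034,0.0065,0.0117,-0.0302,0.0327,0.0902,0.25],[-0.0337,0.0091,0.0108,-0.0302,0.0327,0.0902,0.25],[-0.0331,0.0119,0.0101,-0.0302,0.0327,0.0902,0.25],[-0.0322,0.0145,0.0094,-0.0302,0.0327,0.0902,0.25],[-0.0311,0.017,0.0089,-0.0302,0.0327,0.0902,0.25]]
[[-0.0298,0.0196,0.0084,-0.0302,0.0327,0.0902,0.25],[-0.0281,0.0219,0.0081,-0.0302,0.0327,0.0902,0.25],[-0.0263,0.0242,0.0079,-0.0302,0.0327,0.0902,0.25],[-0.0243,0.0262,0.0078,-0.0302,0.0327,0.0902,0.25],[-0.0221,0.028,0.0079,-0.0302,0.0327,0.0902,0.25]]
```

send_rows:
  series:
    - [-0.0316,-0.0065,0.0172,-0.0302,0.0327,0.0902,0.25]
    - [-0.0326,-0.004,0.016,-0.0302,0.0327,0.0902,0.25]
    - [-0.0334,-0.0016,0.0148,-0.0302,0.0327,0.0902,0.25]
    - [-0.0339,0.0011,0.0138,-0.0302,0.0327,0.0902,0.25]
    - [-0.0341,0.0037,0.0127,-0.0302,0.0327,0.0902,0.25]

```text
time: 6.48
tool_pos: [0.5043, -0.0758, 0.3196]
tool_rot: [3.028, -0.193, 1.126]
contact_force: [-0.6, 0.7, 0.1]
opening: 0.0687
```

send_rows:
  series:
    - [-0.034,0.0065,0.0117,-0.0302,0.0327,0.0902,0.35]
    - [-0.0337,0.0091,0.0108,-0.0302,0.0327,0.0902,0.35]
    - [-0.0331,0.0119,0.0101,-0.0302,0.0327,0.0902,0.35]
    - [-0.0322,0.0145,0.0094,-0.0302,0.0327,0.0902,0.35]
    - [-0.0311,0.017,0.0089,-0.0302,0.0327,0.0902,0.35]

```text
time: 6.9
tool_pos: [0.4723, -0.2346, 0.2337]
tool_rot: [3.01, -0.414, 0.678]
contact_force: [0.9, 0.0, -0.6]
opening: 0.0599
```

send_rows:
  series:
    - [-0.0298,0.0196,0.0084,-0.0302,0.0327,0.0902,0.45]
    - [-0.0281,0.0219,0.0081,-0.0302,0.0327,0.0902,0.45]
    - [-0.0263,0.0242,0.0079,-0.0302,0.0327,0.0902,0.45]
    - [-0.0243,0.0262,0.0078,-0.0302,0.0327,0.0902,0.45]
    - [-0.0221,0.028,0.0079,-0.0302,0.0327,0.0902,0.45]

```text
time: 7.32
tool_pos: [0.44, -0.3931, 0.1473]
tool_rot: [3.109, -0.617, 0.176]
contact_force: [0.6, -0.1, 0.5]
opening: 0.0507
```

send_rows:
  series:
    - [0,0,0,0,0,0,0.45]
    - [0,0,0,0,0,0,0.45]

```text
time: 7.48
tool_pos: [0.4395, -0.3919, 0.1464]
tool_rot: [3.112, -0.615, 0.178]
contact_force: [0.4, 0.3, -0.1]
opening: 0.0507
```

Run:
```python
from h import *
G=np.load('g.npz')
t=G['g']+.002*G['n']; print(t); plan(t,R.from_quat(G['q']),.45,n=5)
cs=[cam('top') for _ in range(6)]; c=cs[0]; c['color']=np.mean([k['color'] for k in cs],0).astype(np.uint8)
z=np.stack([k['range_z'] for k in cs]); z[z==0]=np.nan; c['range_z']=np.nan_to_num(np.nanmean(z,0))
np.savez('top2.npz',P=pts(c),**{k:c[k] for k in('color','range_z','T','cx','cy','f')})
save(c,'top2',s=1.4); save(c,'chamber',(190,125,280,215),8); save(c,'pre',(360,150,470,260),6)
s=cam('scene'); save(s,'pres',(150,100,290,240),5)
```

```text
[ 0.47129926 -0.384529    0.08331772]
rows 5 need 1.87
[[-0.002,-0.0007,0.014,0.0002,-0.0019,-0.0006,0.45],[-0.0019,-0.0008,0.0141,0.0002,-0.0019,-0.0006,0.45],[-0.0019,-0.0007,0.014,0.0002,-0.0019,-0.0006,0.45],[-0.0019,-0.0008,0.0141,0.0002,-0.0019,-0.0006,0.45],[-0.0018,-0.0007,0.0141,0.0002,-0.0019,-0.0006,0.45]]
```

View pics/chamber.png

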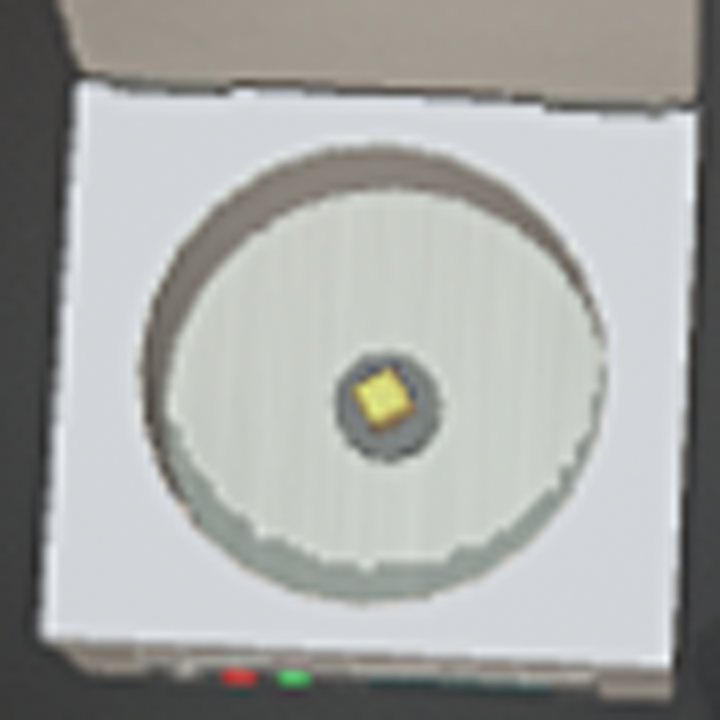

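View pics/pres.png

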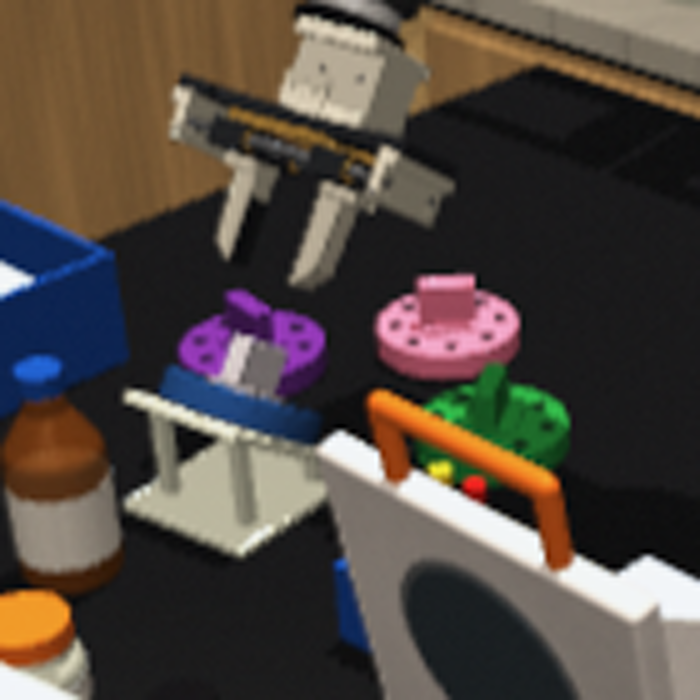

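View pics/top2.png

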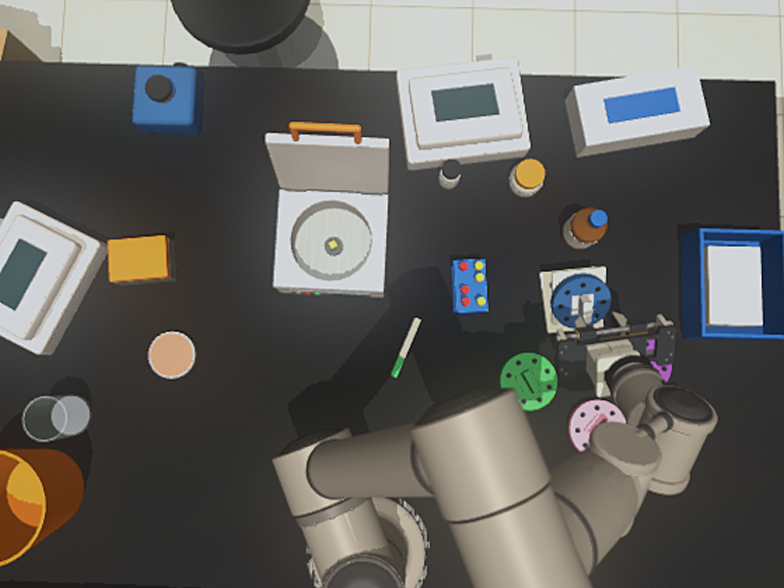

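The chamber view shows the yellow shaft top at crop (385,397), turned about 20°. The gripper is lined up above the rotor bar. Next: approach along the rotor's axis.

send_rows:
  series:
    - [-0.005,-0.002,0.01,0,-0.005,-0.003,0.45]
    - [-0.0046,-0.0017,0.01,0.001,-0.0045,0,0.45]
    - [0,0,0.012,0,0,0,0.45]
    - [0,0,0.012,0,0,0,0.45]
    - [0,0,0,0,0,0,0.45]

```text
time: 8.25
tool_pos: [0.4575, -0.3841, 0.103]
tool_rot: [3.113, -0.604, 0.183]
contact_force: [-0.5, 0.8, -0.5]
opening: 0.0506
```

Run:
```python
from h import *
G=np.load('g.npz')
t=G['g']+.002*G['n']; s=observe(); print(s['contact_force'],s['tool_pos']); plan(t,R.from_quat(G['q']),.45,n=3)
c=cam('top'); save(c,'pre2',(370,150,470,250),6); s=cam('scene'); save(s,'pres2',(160,130,260,230),6)
```

```text
[-0.4869798   0.84235817 -0.5332765 ] [ 0.45753376 -0.38413233  0.1029537 ]
rows 3 need 0.63
[[0.0,0.0007,0.008,-0.0009,0.0002,0.0004,0.45],[-0.0001,0.0008,0.0079,-0.0009,0.0002,0.0004,0.45],[0.0,0.0007,0.008,-0.0009,0.0002,0.0004,0.45]]
```

View pics/pre2.png

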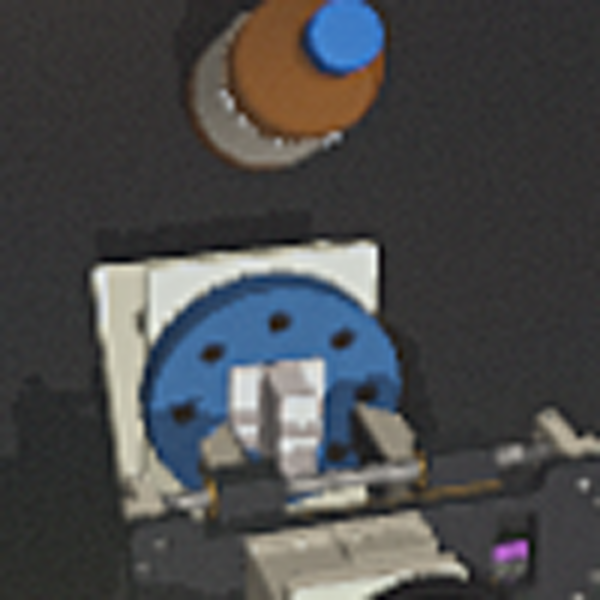

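View pics/pres2.png

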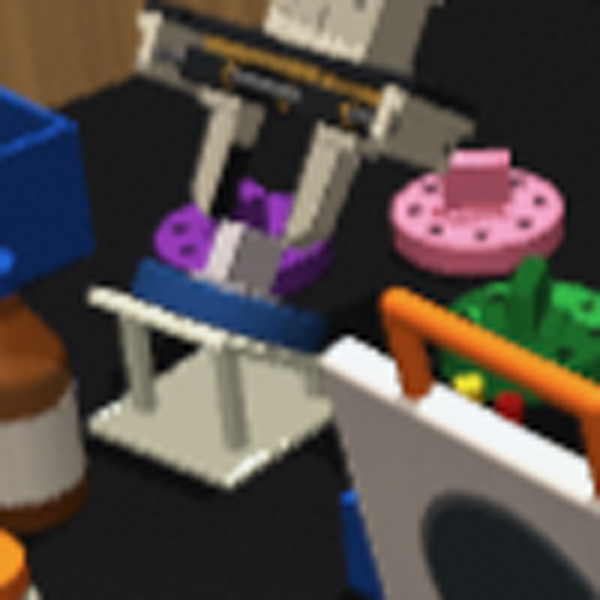

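The fingers straddle the bar. Next: the last 24 mm, then close.

send_rows:
  series:
    - [0,0.001,0.008,0,0,0,0.45]
    - [0,0.001,0.008,0,0,0,0.45]
    - [0,0,0.008,0,0,0,0.45]
    - [0,0,0,0,0,0,0.45]
    - [0,0,0,0,0,0,0.45]
  newtons: 20

```text
time: 8.77
tool_pos: [0.4709, -0.3856, 0.0854]
tool_rot: [3.11, -0.605, 0.184]
contact_force: [-0.4, 0.9, 0.2]
opening: 0.0505
```

send_rows:
  series:
    - [0,0,0,0,0,0,1]
    - [0,0,0,0,0,0,1]
    - [0,0,0,0,0,0,1]
    - [0,0,0,0,0,0,1]
    - [0,0,0,0,0,0,1]

```text
time: 9.18
tool_pos: [0.4708, -0.3861, 0.0863]
tool_rot: [3.108, -0.606, 0.184]
contact_force: [0.7, -0.2, -0.1]
opening: 0.0216
```

Run:
```python
from h import *
s=observe(); print(s['contact_force'],s['tool_pos'],s['tool_rot'],s['opening'],s['torque']); 
G=np.load('g.npz'); n=G['n']; print('tcp height above O along n',(s['tool_pos']-G['O'])@n)
c=cam('top'); save(c,'gr',(370,150,470,250),6); s=cam('scene'); save(s,'grs',(160,130,260,230),6)
```

```text
[ 0.69036878 -0.18404972 -0.12003882] [ 0.47076578 -0.38612279  0.08626714] [ 3.1080541  -0.60560543  0.1842382 ] 0.021616419497062733 [-0.06790628  0.32758922  0.0038428 ]
tcp height above O along n 0.03684165667104003
```

View pics/grs.png

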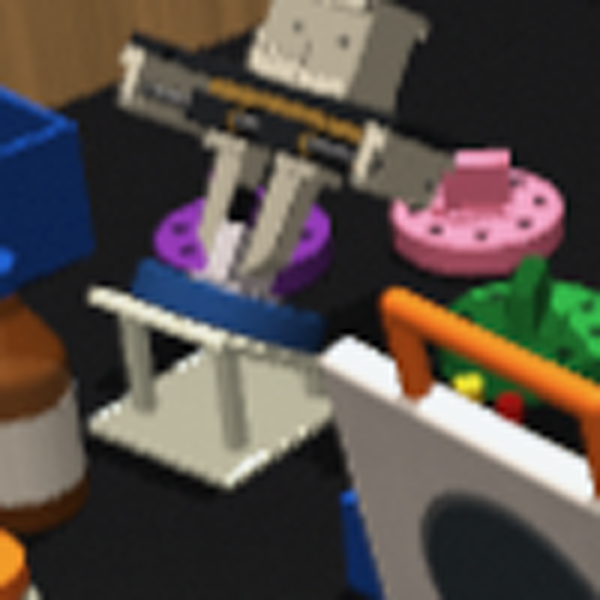

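send_rows:
  series:
    - [0,0,0.003,0,0,0,0.78]
    - [0,0,0.001,0,0,0,0.78]
    - [0,0,0,0,0,0,1]
    - [0,0,0,0,0,0,1]
    - [0,0,0,0,0,0,1]
  newtons: 30

```text
time: 9.7
tool_pos: [0.4731, -0.3855, 0.0825]
tool_rot: [3.109, -0.605, 0.184]
contact_force: [1.6, -0.3, -3.2]
opening: 0.016
```

Run:
```python
from h import *
s=observe(); print(s['contact_force'],s['tool_pos'],s['tool_rot'],s['opening'],s['torque']); 
G=np.load('g.npz'); n=G['n']; print('tcp height above O along n',(s['tool_pos']-G['O'])@n)
```

```text
[ 1.64893703 -0.29144509 -3.20038697] [ 0.47310103 -0.38552775  0.08246921] [ 3.10912478 -0.60532932  0.18388387] 0.01598776528497868 [-0.06749142  0.35315749  0.00039752]
tcp height above O along n 0.03235748021494926
```

Gripped: the opening is 16 mm, equal to the bar's thickness. Next: draw it off along the axis and look.

send_rows:
  series:
    - [0,0,-0.008,0,0,0,1]
    - [0,0,-0.012,0,0,0,1]
    - [0,0,-0.015,0,0,0,1]
    - [0,0,-0.02,0,0,0,1]
    - [0,0,-0.025,0,0,0,1]
  newtons: 45

```text
time: 10.12
tool_pos: [0.4266, -0.3908, 0.1486]
tool_rot: [3.111, -0.604, 0.183]
contact_force: [-0.4, -0.7, -2.6]
opening: 0.0157
```

send_rows:
  series:
    - [0,0,-0.03,0,0,0,1]
    - [0,0,-0.03,0,0,0,1]
    - [0,0,0,0,0,0,1]

```text
time: 10.37
tool_pos: [0.392, -0.3984, 0.2027]
tool_rot: [3.099, -0.605, 0.187]
contact_force: [0.9, -1.7, -0.7]
opening: 0.0158
```

Run:
```python
from h import *
s=observe(); print(s['contact_force'],s['tool_pos'],s['tool_rot'],s['opening'],s['torque'])
s=cam('scene'); save(s,'off',(140,60,300,220),4)
# shaft
d=np.load('top2.npz'); im=d['color']; hsv=cv2.cvtColor(im,cv2.COLOR_RGB2HSV); H,S,V=[hsv[...,i].astype(int) for i in range(3)]
v,u=np.mgrid[:420,:560]
def ray(u,v,z):
    r=d['T'][:3,:3]@np.array([(u-d['cx'])/d['f'],(v-d['cy'])/d['f'],1]); o=d['T'][:3,3]; return (o+r*(z-o[2])/r[2])
P=d['P']
bx=lambda a,b,c,e:(u>=a)&(u<c)&(v>=b)&(v<e)
b=bx(190,125,280,215)
# brass
m=b&(H>15)&(H<35)&(S>70); print('brass',m.sum(),np.argwhere(m).mean(0)[::-1],P[m].mean(0))
big=cv2.resize(im[160:190,225:255],None,fx=16,fy=16,interpolation=cv2.INTER_CUBIC); cv2.imwrite('pics/shaft.png',big[:,:,::-1])
# shoulder dark disc
m=b&(np.hypot(u-238.5,v-175)<9)&(V<150)|m; print('shoulder centroid',np.argwhere(m).mean(0)[::-1],m.sum())
cn=max(cv2.findContours(m.astype(np.uint8),0,1)[0],key=cv2.contourArea); e=cv2.fitEllipse(cv2.convexHull(cn)); print(e,ray(*e[0],.049))
# chamber rim circle: white top mask hole
w=(b&(V>195)&(S<40));
```

```text
[ 0.92418195 -1.66046263 -0.7183351 ] [ 0.3919735  -0.39838882  0.20267443] [ 3.09862113 -0.6053461   0.18721661] 0.01576831852122198 [-0.18318286  0.53836735 -0.12393205]
brass 38 [237.5 174.5] [0.57522877 0.0826633  0.06493068]
shoulder centroid [238.00757576 175.59848485] 132
((238.011474609375, 175.55775451660156), (12.352231979370117, 12.9220552444458), 143.18734741210938) [0.57518881 0.08251774 0.049     ]
```

View pics/off.png

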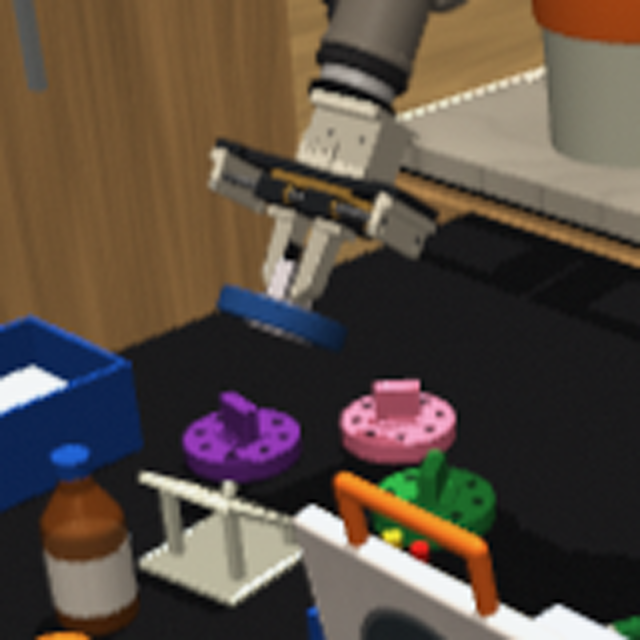

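View pics/shaft.png

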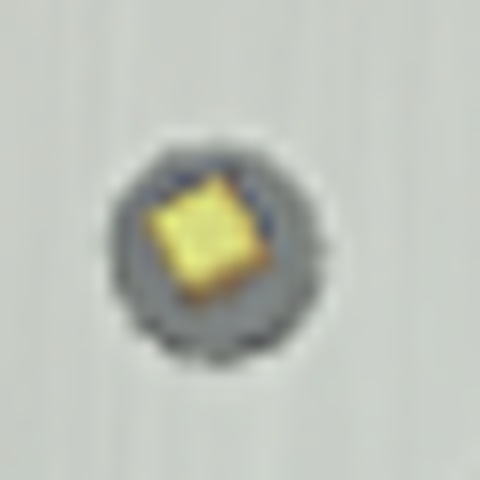

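The rotor is off the stand and held square; nothing else moved. Next: refine the shaft's angle and centre, and plan the carry.

Run:
```python
from h import *
d=np.load('top2.npz'); im=d['color'].astype(float)
def ray(u,v,z):
    r=d['T'][:3,:3]@np.array([(u-d['cx'])/d['f'],(v-d['cy'])/d['f'],1]); o=d['T'][:3,3]; return (o+r*(z-o[2])/r[2])
yl=im[...,:2].mean(-1)-im[...,2]   # yellowness
s=16; big=cv2.resize(yl[160:190,225:255],None,fx=s,fy=s,interpolation=cv2.INTER_CUBIC)
gv=cv2.resize(im[160:190,225:255,0],None,fx=s,fy=s,interpolation=cv2.INTER_CUBIC)
print(big.max())
for nm,g,ts in(('yel',big,(30,45,60,80,100)),('brightyel',np.where(big>30,gv,0),(160,180,200))):
  for t in ts:
    m=(g>t).astype(np.uint8); cs=cv2.findContours(m,0,1)[0]
    if not cs: continue
    cn=max(cs,key=cv2.contourArea); q=cv2.minAreaRect(cn); bp=cv2.boxPoints(q); W=np.array([ray(225+(a+.5)/s-.5,160+(b+.5)/s-.5,.067)[:2] for a,b in bp])
    e=W[1]-W[0]; print(nm,t,'yaw%90',np.degrees(np.arctan2(e[1],e[0]))%90,'size',np.linalg.norm(e)*1e3,np.linalg.norm(W[2]-W[1])*1e3,'ctr',W.mean(0).round(4))
# rim circle
from scipy.optimize import least_squares
col=d['color']; hsv=cv2.cvtColor(col,cv2.COLOR_RGB2HSV); V=hsv[...,2]; 
w=((V>205)&(hsv[...,1]<40)).astype(np.uint8); w2=np.zeros_like(w); w2[136:206,196:277]=w[136:206,196:277]
q=[]
for a in np.radians(np.arange(0,360,4)):
    rr=np.arange(22,36,.1); vals=cv2.remap(im[...,0].astype(np.float32),(236.7+rr*np.cos(a)).astype(np.float32)[None],(171.7+rr*np.sin(a)).astype(np.float32)[None],cv2.INTER_LINEAR)[0]
    g=np.gradient(cv2.GaussianBlur(vals[None],(0,0),5)[0]); k=np.argmax(abs(g)*((rr>25)&(rr<32))); q.append(ray(236.7+rr[k]*np.cos(a),171.7+rr[k]*np.sin(a),.110)[:2])
q=np.array(q); f=least_squares(lambda p:np.hypot(*(q-p[:2]).T)-p[2],[.575,.083,.075],loss='soft_l1',f_scale=.001); print('rim circle',f.x)
G=np.load('g.npz'); Rg=R.from_quat(G['q']); tcp=np.array([.47310,-.38553,.08247]); print('TCP rel rotor origin in tool axes',Rg.inv().apply(tcp-G['O']))
plan([.575,.083,.26],down(.525),1)
```

```text
106.67811505237478
yel 30 yaw%90 32.29832825682301 size 16.88250197151968 18.036674855876868 ctr [0.575  0.0825]
yel 45 yaw%90 29.43702010494684 size 15.8794521003679 16.36029640989891 ctr [0.5753 0.0826]
yel 60 yaw%90 29.02103462848485 size 15.056114463095165 15.101403358620155 ctr [0.5756 0.0827]
yel 80 yaw%90 28.546822743696616 size 13.50129684554157 13.330437071265711 ctr [0.5759 0.0827]
yel 100 yaw%90 47.21956292360125 size 2.1056170074312583 2.0072773809561353 ctr [0.5777 0.0885]
brightyel 160 yaw%90 29.249509384267 size 14.942970608586558 14.832064644977732 ctr [0.5759 0.0827]
brightyel 180 yaw%90 28.54705871810863 size 13.722874680572517 13.405640781365626 ctr [0.5761 0.0827]
brightyel 200 yaw%90 28.545961007881935 size 12.320543964706685 11.907875732112524 ctr [0.5762 0.0828]
rim circle [0.57603766 0.0827544  0.07432161]
TCP rel rotor origin in tool axes [ 0.00082617  0.00125994 -0.03235887]
rows 14 need 13.62
[[0.0182,-0.0316,0.0061,0.0101,-0.0423,-0.0244,1],[0.0191,-0.0311,0.0057,0.0101,-0.0423,-0.0244,1],[0.0202,-0.0305,0.0051,0.0101,-0.0423,-0.0244,1],[0.0211,-0.03,0.0046,0.0101,-0.0423,-0.0244,1],[0.022,-0.0295,0.004,0.0101,-0.0423,-0.0244,1]]
[[0.0228,-0.0288,0.0033,0.0101,-0.0423,-0.0244,1],[0.0237,-0.0283,0.0026,0.0101,-0.0423,-0.0244,1],[0.0245,-0.0276,0.0019,0.0101,-0.0423,-0.0244,1],[0.0252,-0.027,0.0011,0.0101,-0.0423,-0.0244,1],[0.0259,-0.0264,0.0003,0.0101,-0.0423,-0.0244,1]]
[[0.0265,-0.0258,-0.0006,0.0101,-0.0423,-0.0244,1],[0.0271,-0.0251,-0.0014,0.0101,-0.0423,-0.0244,1],[0.0276,-0.0244,-0.0023,0.0101,-0.0423,-0.0244,1],[0.0281,-0.0238,-0.0033,0.0101,-0.0423,-0.0244,1]]
```

send_rows:
  series:
    - [0.0182,-0.0316,0.0061,0.0101,-0.0423,-0.0244,1]
    - [0.0191,-0.0311,0.0057,0.0101,-0.0423,-0.0244,1]
    - [0.0202,-0.0305,0.0051,0.0101,-0.0423,-0.0244,1]
    - [0.0211,-0.03,0.0046,0.0101,-0.0423,-0.0244,1]
    - [0.022,-0.0295,0.004,0.0101,-0.0423,-0.0244,1]

```text
time: 10.83
tool_pos: [0.4583, -0.222, 0.2192]
tool_rot: [3.098, -0.386, 0.313]
contact_force: [1.2, 0.1, -2.8]
opening: 0.0159
```

send_rows:
  series:
    - [0.0228,-0.0288,0.0033,0.0101,-0.0423,-0.0244,1]
    - [0.0237,-0.0283,0.0026,0.0101,-0.0423,-0.0244,1]
    - [0.0245,-0.0276,0.0019,0.0101,-0.0423,-0.0244,1]
    - [0.0252,-0.027,0.0011,0.0101,-0.0423,-0.0244,1]
    - [0.0259,-0.0264,0.0003,0.0101,-0.0423,-0.0244,1]

```text
time: 11.25
tool_pos: [0.523, -0.0501, 0.2415]
tool_rot: [3.116, -0.17, 0.433]
contact_force: [1.0, -0.0, -2.1]
opening: 0.016
```

send_rows:
  series:
    - [0.0265,-0.0258,-0.0006,0.0101,-0.0423,-0.0244,1]
    - [0.0271,-0.0251,-0.0014,0.0101,-0.0423,-0.0244,1]
    - [0.0276,-0.0244,-0.0023,0.0101,-0.0423,-0.0244,1]
    - [0.0281,-0.0238,-0.0033,0.0101,-0.0423,-0.0244,1]
    - [0,0,0,0,0,0,1]

```text
time: 11.67
tool_pos: [0.5769, 0.0918, 0.2583]
tool_rot: [-3.133, -0.002, 0.536]
contact_force: [-1.9, -0.3, -3.2]
opening: 0.0157
```

send_rows:
  series:
    - [0,0,0,0,0,0,1]
    - [0,0,0,0,0,0,1]

```text
time: 11.83
tool_pos: [0.5745, 0.085, 0.2583]
tool_rot: [-3.135, -0.0, 0.529]
contact_force: [-0.3, -1.5, -3.7]
opening: 0.0157
```

Run:
```python
from h import *
s=observe(); print(s['contact_force'],s['tool_pos'],s['tool_rot'],s['opening'],s['torque'])
c=cam('top'); save(c,'hov',(170,90,310,230),5); c=cam('scene'); save(c,'hovs',(220,100,360,240),5)
plan([.5755,.082,.20],down(.505),1)
```

```text
[-0.26373057 -1.51962232 -3.65762451] [0.57446579 0.08499648 0.25833136] [-3.13522021e+00 -2.91406614e-04  5.28990167e-01] 0.01574147766665307 [ 0.04741375 -0.05817123 -0.02956774]
rows 2 need 1.56
[[-0.0001,0.0012,0.0296,-0.0029,-0.0008,0.0108,1],[0.0,0.0011,0.0296,-0.0029,-0.0008,0.0108,1]]
```

View pics/hov.png

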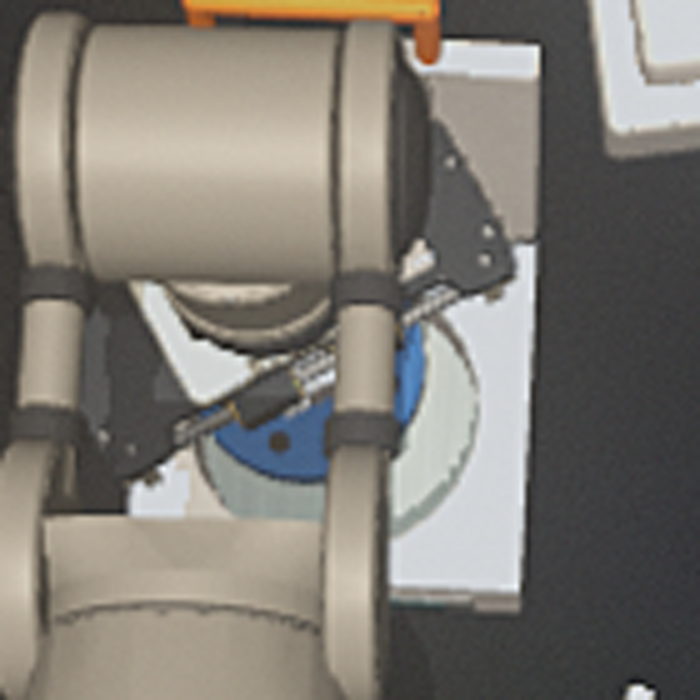

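View pics/hovs.png

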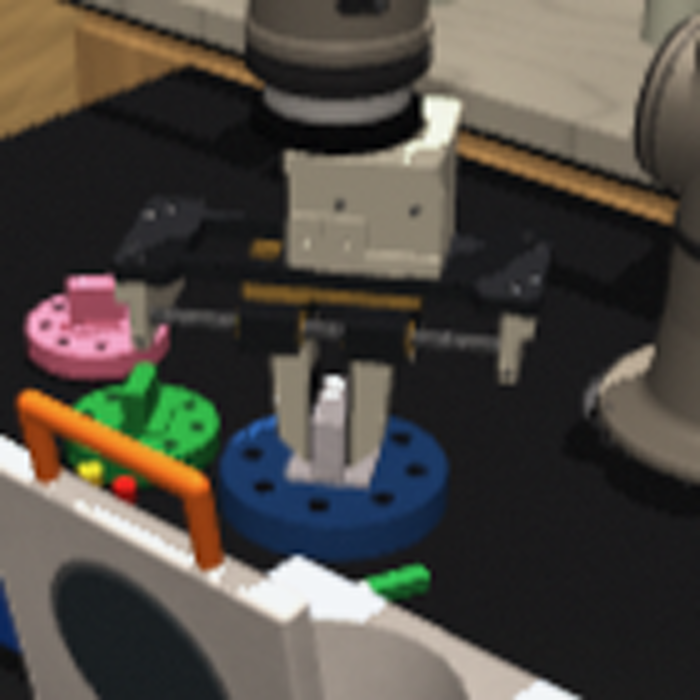

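Both views show the rotor held upright over the chamber. Next: measure where its axis lies relative to the TCP, from the disc's near arc in the top view (hov.png, 215–425 × 330–480), with the scene view as a cross-check.

```bash
cat > inhand.py <<'E'
from h import *
from scipy.optimize import least_squares
def avg(n,k=5):
    cs=[cam(n) for _ in range(k)]; c=cs[0]; c['color']=np.mean([q['color'] for q in cs],0).astype(np.uint8)
    z=np.stack([q['range_z'] for q in cs]); z[z==0]=np.nan; c['range_z']=np.nan_to_num(np.nanmean(z,0)); return c
def ray(d,u,v,z):
    r=d['T'][:3,:3]@np.array([(u-d['cx'])/d['f'],(v-d['cy'])/d['f'],1]); o=d['T'][:3,3]; return (o+r*(z-o[2])/r[2])
E
python3 - <<'E'
from inhand import *
s=observe(); p=s['tool_pos']; Rt=R.from_euler('xyz',s['tool_rot']); print(p,s['tool_rot'])
for n,b in(('top',(205,140,260,190)),('scene',(255,175,315,215))):
    c=avg(n); im=c['color']; hsv=cv2.cvtColor(im,cv2.COLOR_RGB2HSV); H,S,V=[hsv[...,i].astype(int) for i in range(3)]
    m=np.zeros(H.shape,bool); m[b[1]:b[3],b[0]:b[2]]=True; m&=(H>98)&(H<125)&(S>110)&(V>30)
    P=pts(c); print(n,m.sum(),'z top',np.percentile(P[m][:,2],[20,50,80]).round(4),'V',np.percentile(V[m],[5,30,50,80]))
    w=im.copy(); w[m]=[255,0,0]; save({'color':w},'m_'+n,(b[0]-10,b[1]-10,b[2]+10,b[3]+10),8)
    np.savez('hov_'+n+'.npz',m=m,P=P,**{k:c[k] for k in('color','range_z','T','cx','cy','f')})
E
```

```text
[0.57449878 0.08380506 0.25925882] [-3.13586216e+00 -1.57760520e-03  5.26628436e-01]
top 248 z top [0.2521 0.253  0.254 ] V [127.35 134.   135.   150.  ]
scene 865 z top [0.2432 0.2546 0.2554] V [ 53.  74.  89. 101.]
```

View pics/m_top.png

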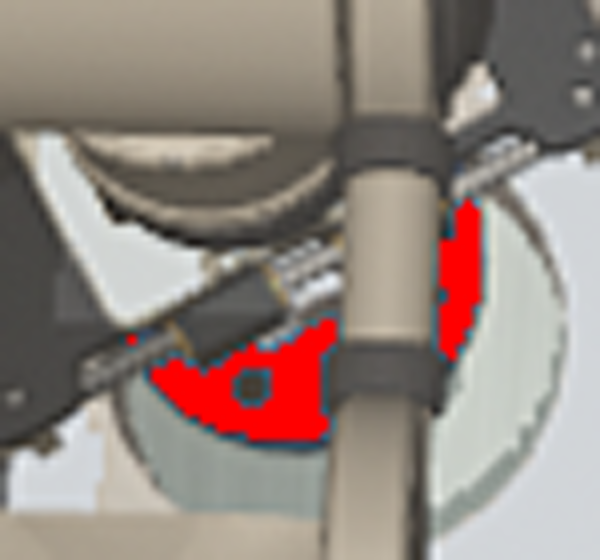

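View pics/m_scene.png

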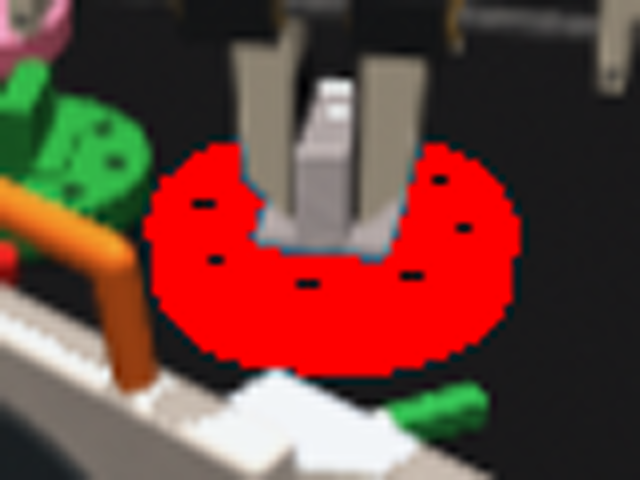

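Run:
```python
from inhand import *
s=observe(); p=s['tool_pos']; Rt=R.from_euler('xyz',s['tool_rot'])
ztop=p[2]-.0305+.025; zb=ztop-.025
d=np.load('hov_top.npz'); im=d['color'].astype(np.float32)
Ti=np.linalg.inv(d['T'])
def proj(d,X):
    q=np.linalg.inv(d['T'])@np.r_[X,1]; return d['cx']+d['f']*q[0]/q[2], d['cy']+d['f']*q[1]/q[2]
# radial profile from predicted centre, printed for azimuths
A=np.arange(0,360,6)
def prof(d,z,az,rr):
    uv=np.array([proj(d,[p[0]+r*np.cos(az),p[1]+r*np.sin(az),z]) for r in rr],np.float32)
    im=d['color'].astype(np.float32)
    return cv2.remap(im,uv[:,0][None],uv[:,1][None],cv2.INTER_LINEAR)[0]
rr=np.arange(.044,.068,.002)
for az in (180,200,220,230,285,295,300):
    q=prof(d,ztop,np.radians(az),rr); print('top',az,[tuple(int(t) for t in x) for x in q])
d=np.load('hov_scene.npz')
for az in (0,40,90,130,180,220,270,320):
    q=prof(d,ztop,np.radians(az),rr); print('sc',az,[tuple(int(t) for t in x) for x in q])
```

```text
top 180 [(71, 100, 137), (70, 100, 135), (70, 98, 134), (70, 98, 133), (71, 98, 134), (70, 98, 134), (66, 89, 123), (59, 68, 87), (104, 111, 109), (141, 148, 142), (150, 157, 151), (150, 157, 150), (149, 156, 150)]
top 200 [(77, 72, 67), (73, 69, 65), (74, 71, 65), (94, 88, 78), (120, 112, 98), (135, 126, 110), (143, 134, 118), (149, 140, 125), (151, 141, 126), (153, 144, 129), (156, 147, 132), (159, 150, 135), (162, 152, 137)]
top 220 [(92, 89, 87), (92, 88, 86), (92, 89, 86), (90, 88, 85), (86, 85, 82), (89, 86, 83), (88, 85, 79), (90, 85, 79), (90, 86, 79), (96, 91, 82), (104, 98, 89), (123, 119, 109), (158, 161, 153)]
top 230 [(102, 97, 91), (84, 82, 79), (83, 81, 79), (82, 80, 78), (82, 80, 77), (80, 77, 74), (77, 73, 71), (71, 69, 67), (75, 77, 74), (104, 108, 104), (147, 155, 149), (186, 193, 185), (204, 210, 202)]
top 285 [(121, 112, 98), (111, 97, 74), (91, 86, 77), (88, 95, 108), (97, 116, 142), (90, 112, 140), (110, 121, 133), (138, 138, 130), (131, 127, 119), (119, 112, 105), (120, 114, 107), (149, 146, 139), (197, 199, 196)]
top 295 [(143, 135, 119), (98, 93, 85), (70, 6
[... 1229 characters left out ...]
35), (25, 25, 27), (25, 24, 26), (25, 24, 26), (25, 24, 26), (25, 24, 26)]
sc 220 [(189, 178, 177), (183, 172, 171), (178, 167, 166), (176, 165, 164), (176, 165, 164), (176, 165, 164), (176, 165, 164), (176, 165, 164), (183, 174, 174), (197, 191, 191), (212, 210, 210), (214, 212, 212), (216, 215, 214)]
sc 270 [(27, 57, 103), (30, 65, 116), (36, 76, 135), (40, 85, 149), (41, 84, 147), (36, 68, 114), (30, 46, 72), (25, 29, 36), (25, 25, 27), (25, 25, 26), (25, 25, 26), (25, 24, 26), (25, 25, 26)]
sc 320 [(27, 57, 103), (27, 57, 102), (27, 57, 102), (27, 57, 102), (25, 52, 94), (23, 39, 66), (23, 28, 37), (26, 24, 25), (39, 28, 22), (116, 67, 27), (185, 116, 35), (222, 144, 40), (236, 151, 41)]
```

Run:
```python
from inhand import *
s=observe(); p=s['tool_pos']; Rt=R.from_euler('xyz',s['tool_rot'])
def proj(d,X):
    q=np.linalg.inv(d['T'])@np.r_[X,1]; return d['cx']+d['f']*q[0]/q[2], d['cy']+d['f']*q[1]/q[2]
for n,azs in(('top',[150,155,160,165,170,175,180,185,188,262,266,270,274,278]),('scene',list(range(0,150,6))+list(range(165,205,6))+list(range(256,330,6)))):
  d=np.load('hov_'+n+'.npz'); im=d['color'].astype(np.float32)[...,2]
  for ztop in(p[2]-.0065,p[2]-.0045):
    rr=np.arange(.046,.064,.0002); q=[];rs=[]
    for a in np.radians(azs):
        uv=np.array([proj(d,[p[0]+r*np.cos(a),p[1]+r*np.sin(a),ztop]) for r in rr],np.float32)
        v=cv2.remap(im,uv[:,0][None],uv[:,1][None],cv2.INTER_CUBIC)[0]; g=-np.gradient(cv2.GaussianBlur(v[None],(0,0),4)[0])
        k=np.argmax(g[5:-5])+5; rs.append(round(rr[k]*1e3,1)); q.append(rr[k]*np.array([np.cos(a),np.sin(a)]))
    q=np.array(q)
    f=least_squares(lambda x:np.hypot(*(q-x[:2]).T)-.0548,[0,0],loss='soft_l1',f_scale=.0005).x
    f3=least_squares(lambda x:np.hypot(*(q-x[:2]).T)-x[2],[0,0,.055],loss='soft_l1',f_scale=.0005).x
    t=Rt.inv().apply([*f,0]); print(n,'centre-TCP world',f*1e3,'tool',t*1e3,'free r',f3*1e3)
  print(rs)
print(p,observe()['tool_rot'])
```

```text
top centre-TCP world [-1.29725462 -0.49006503] tool [-1.36751307 -0.23007156 -0.00289083] free r [-3.41319419 -2.18222232 53.05431941]
top centre-TCP world [-1.59931713 -0.64248295] tool [-1.70523008 -0.25055062 -0.00379171] free r [-3.81767738 -2.37658638 52.98907999]
[np.float64(55.0), np.float64(55.2), np.float64(55.6), np.float64(56.2), np.float64(55.8), np.float64(56.8), np.float64(56.6), np.float64(57.0), np.float64(57.2), np.float64(55.8), np.float64(55.4), np.float64(55.0), np.float64(54.8), np.float64(55.2)]
scene centre-TCP world [-2.76710988 -1.72237892] tool [-3.25799377  0.09412194 -0.01019163] free r [-2.74862998 -1.69717561 54.68039859]
scene centre-TCP world [-0.4817269   0.23664198] tool [-0.29696119 -0.44707079  0.00141541] free r [-0.33594083  0.28398882 54.30439851]
[np.float64(53.6), np.float64(55.4), np.float64(53.2), np.float64(54.2), np.float64(55.4), np.float64(53.8), np.float64(52.8), np.float64(53.4), np.float64(53.6), np.float64(54.0), np.float64(55.6), np.float64(53.6), np.float64(56.0), np.float64(56.0), np.float64(54.4), np.float64(54.4), np.float64(55.0), np.float64(55.2), np.float64(55.6), np.float64(55.2), np.float64(54.6), np.float64(54.8), np.float64(54.6), np.float64(54.6), np.float64(54.4), np.float64(54.2), np.float64(54.8), np.float64(54.0), np.float64(54.2), np.float64(52.8), np.float64(61.8), np.float64(55.6), np.float64(54.4), np.float64(54.8), np.float64(53.4), np.float64(54.0), np.float64(53.4), np.float64(54.4), np.float64(54.0), np.float64(53.6), np.float64(53.8), np.float64(53.8), np.float64(53.8), np.float64(54.2), np.float64(54.4)]
[0.57522123 0.08475215 0.25994515] [-3.13644759e+00 -2.97950314e-03  5.27864181e-01]
```

send_rows:
  series:
    - [0,0,0.02,0,0,0.011,1]
    - [0,0,0.02,0,0,0.011,1]
    - [0,0,0,0,0,0,1]
    - [0,0,0,0,0,0,1]
    - [0,0,0,0,0,0,1]

```text
time: 12.85
tool_pos: [0.5758, 0.0852, 0.2209]
tool_rot: [-3.137, -0.004, 0.507]
contact_force: [0.5, 0.5, -2.9]
opening: 0.0155
```

```bash
cat > avg.py <<'E'
from h import *
def state(k=8):
    a=[]
    for _ in range(k):
        s=observe(); a.append(np.r_[s['tool_pos'],R.from_euler('xyz',s['tool_rot']).as_rotvec(),s['contact_force'],s['torque']]); cam('top')
    a=np.array(a); return a.mean(0),a.std(0)
E
python3 - <<'E'
from avg import *
m,sd=state(); Rm=R.from_rotvec(m[3:6]); print(m[:3],sd[:3],Rm.as_euler('xyz'),m[6:])
plan([.5768,.083,.115],down(.505),1,p0=m[:3],R0=Rm,n=5)
E
```

```text
[0.57574038 0.08517906 0.22091711] [2.10733712e-04 1.67538401e-05 3.24716590e-04] [-3.13715316 -0.00429362  0.50633379] [ 0.29117343 -0.07110331 -2.41076183  0.00877621 -0.02729789  0.00644498]
rows 5 need 2.79
[[-0.0001,0.0006,0.0212,-0.0009,-0.0009,0.0003,1],[-0.0001,0.0005,0.0212,-0.0009,-0.0009,0.0003,1],[-0.0001,0.0006,0.0211,-0.0009,-0.0009,0.0003,1],[-0.0001,0.0005,0.0212,-0.0009,-0.0009,0.0003,1],[0.0,0.0005,0.0212,-0.0009,-0.0009,0.0003,1]]
```

send_rows:
  series:
    - [0,0.001,0.02,-0.002,-0.002,0,1]
    - [-0.0004,0.001,0.02,-0.0025,-0.0025,0.0015,1]
    - [0,0.0007,0.02,0,0,0,1]
    - [0,0,0.02,0,0,0,1]
    - [0,0,0.02,0,0,0,1]

```text
time: 13.67
tool_pos: [0.5762, 0.0827, 0.1191]
tool_rot: [-3.141, 0.001, 0.505]
contact_force: [0.5, 0.1, -3.4]
opening: 0.0157
```

send_rows:
  series:
    - [0,0,0,0,0,0,1]
    - [0,0,0,0,0,0,1]

```text
time: 13.83
tool_pos: [0.5756, 0.0828, 0.1193]
tool_rot: [-3.14, 0.004, 0.505]
contact_force: [0.5, 0.4, -2.9]
opening: 0.0156
```

Run:
```python
from avg import *
m,sd=state(6); Rm=R.from_rotvec(m[3:6]); print(m[:3],sd[:3],Rm.as_euler('xyz'),m[6:])
plan([.5768,.083,.105],down(.505),1,p0=m[:3],R0=Rm,n=1)
c=cam('top'); save(c,'low',(180,110,290,220),6);c=cam('scene'); save(c,'lows',(220,130,360,270),5)
```

```text
[0.57669607 0.08279382 0.12093049] [5.23771944e-04 1.93570810e-05 7.73755241e-04] [1.03322027 0.21695286 0.12591511] [ 0.17291571  0.18401504 -2.59280148  0.00318582 -0.01736348  0.00633548]
rows 1 need 18.46
[[0.0036,-0.0132,-0.0081,2.0287,0.5209,-0.0002,1]]
```

View pics/low.png

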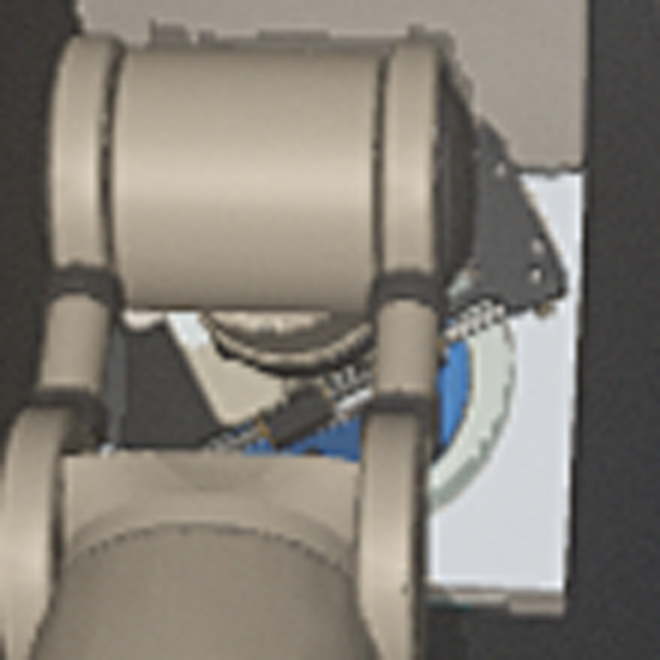

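View pics/lows.png

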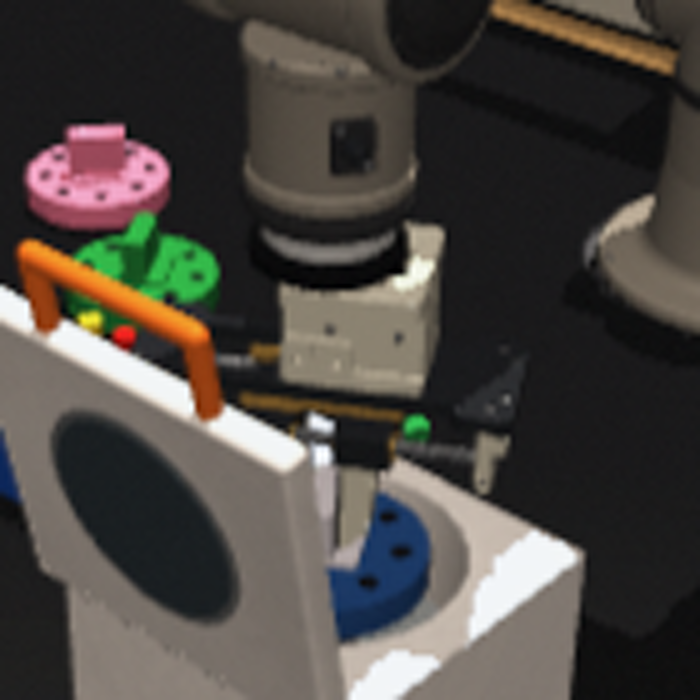

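The rotor is inside the chamber mouth, clear of the lid and walls. Next: descend in small steps, watching the force.

send_rows:
  series:
    - [0,0,0.008,0,0,0,1]
    - [0,0,0.008,0,0,0,1]
    - [0,0,0.003,0,0,0,1]
    - [0,0,0,0,0,0,1]
    - [0,0,0,0,0,0,1]

```text
time: 14.65
tool_pos: [0.5757, 0.0828, 0.1002]
tool_rot: [-3.14, 0.003, 0.505]
contact_force: [-0.0, -0.3, -2.8]
opening: 0.0158
```

send_rows:
  series:
    - [0,0,0.002,0,0,0,1]
    - [0,0,0.002,0,0,0,1]
    - [0,0,0,0,0,0,1]
    - [0,0,0,0,0,0,1]

```text
time: 14.98
tool_pos: [0.576, 0.0828, 0.0968]
tool_rot: [-3.141, 0.002, 0.505]
contact_force: [-0.5, 0.0, -3.2]
opening: 0.0154
```

send_rows:
  series:
    - [0,0,0.002,0,0,0,1]
    - [0,0,0.002,0,0,0,1]
    - [0,0,0,0,0,0,1]
    - [0,0,0,0,0,0,1]

```text
time: 15.32
tool_pos: [0.5768, 0.0829, 0.0931]
tool_rot: [-3.141, 0.0, 0.505]
contact_force: [2.5, 1.4, -3.0]
opening: 0.0154
```

send_rows:
  series:
    - [0.0006,0,0.002,0,0,0,1]
    - [0,0,0.001,0,0,0,1]
    - [0,0,0,0,0,0,1]
    - [0,0,0,0,0,0,1]

```text
time: 15.65
tool_pos: [0.5772, 0.0832, 0.0899]
tool_rot: [-3.141, 0.0, 0.505]
contact_force: [5.6, 1.9, -2.6]
opening: 0.0157
```

send_rows:
  series:
    - [0,0,0.0015,0,0,0,1]
    - [0,0,0.0015,0,0,0,1]
    - [0,0,0,0,0,0,1]
    - [0,0,0,0,0,0,1]

```text
time: 15.98
tool_pos: [0.5773, 0.0832, 0.087]
tool_rot: [-3.141, 0.0, 0.505]
contact_force: [6.3, 2.2, -1.8]
opening: 0.0153
```

send_rows:
  series:
    - [0.001,0.0002,0,0,0,0,1]
    - [0,0,0,0,0,0,1]
    - [0,0,0.0015,0,0,0,1]
    - [0,0,0.0015,0,0,0,1]
    - [0,0,0,0,0,0,1]

```text
time: 16.4
tool_pos: [0.5774, 0.0833, 0.0835]
tool_rot: [-3.141, 0.002, 0.505]
contact_force: [3.5, 1.9, -3.1]
opening: 0.0159
```

send_rows:
  series:
    - [0,0,0.0015,0,0,0,1]
    - [0,0,0.0015,0,0,0,1]
    - [0,0,0,0,0,0,1]
    - [0,0,0,0,0,0,1]

```text
time: 16.73
tool_pos: [0.5774, 0.0834, 0.0805]
tool_rot: [-3.141, 0.002, 0.505]
contact_force: [3.7, 2.0, -4.2]
opening: 0.0159
```

```bash
python3 -c "
from h import *
s=observe(); print(s['contact_force'],s['torque'],s['tool_pos'])"
```

```text
[ 3.73932816  2.01207497 -4.23164128] [ 0.35940835 -0.83343555  0.0041193 ] [0.57741474 0.08335951 0.08051377]
```

send_rows:
  series:
    - [0.0005,0,0.001,0,0,0,1]
    - [0,0,0.001,0,0,0,1]
    - [0,0,0,0,0,0,1]
    - [0,0,0,0,0,0,1]

```text
time: 17.07
tool_pos: [0.5775, 0.0835, 0.0786]
tool_rot: [-3.14, 0.003, 0.505]
contact_force: [1.9, 1.3, -2.1]
opening: 0.0158
```

send_rows:
  series:
    - [0,0,0.001,0,0,0,1]
    - [0,0,0.001,0,0,0,1]
    - [0,0,0,0,0,0,1]
    - [0,0,0,0,0,0,1]

```text
time: 17.4
tool_pos: [0.5776, 0.0836, 0.0785]
tool_rot: [-3.141, 0.002, 0.505]
contact_force: [-3.1, 1.6, 11.3]
opening: 0.0159
```

Resistance rose to +11 N at TCP z 0.0785, which puts the underside at about 0.048 against the seat at 0.049, so it is home. Next: release.

send_rows:
  series:
    - [0,0,0,0,0,0,1]
    - [0,0,-0.001,0,0,0,1]
    - [0,0,0,0,0,0,0.7]
    - [0,0,0,0,0,0,0.6]
    - [0,0,0,0,0,0,0.6]

```text
time: 17.82
tool_pos: [0.5776, 0.0834, 0.0775]
tool_rot: [-3.141, 0.003, 0.505]
contact_force: [-0.7, 0.1, -0.1]
opening: 0.0311
```

send_rows:
  series:
    - [0,0,0,0,0,0,0.6]
    - [0,0,-0.005,0,0,0,0.6]
    - [0,0,-0.01,0,0,0,0.6]
    - [0,0,-0.02,0,0,0,0.6]
    - [0,0,-0.03,0,0,0,0.6]

```text
time: 18.23
tool_pos: [0.5766, 0.0835, 0.1421]
tool_rot: [-3.139, 0.006, 0.505]
contact_force: [0.9, 0.1, -0.3]
opening: 0.0366
```

send_rows:
  series:
    - [0,0,-0.035,0,0,0,0.6]
    - [0,0,-0.035,0,0,0,0.6]
    - [-0.03,0.02,-0.02,0,0,0,0.6]
    - [-0.03,0.02,0,0,0,0,0.6]
    - [-0.03,0.02,0,0,0,0,0.6]

```text
time: 18.65
tool_pos: [0.5286, -0.0131, 0.2357]
tool_rot: [3.139, -0.002, 0.506]
contact_force: [-0.7, -0.4, 0.2]
opening: 0.0365
```

send_rows:
  series:
    - [-0.03,0.025,0,0,0,0,0.6]
    - [-0.03,0.025,0,0,0,0,0.6]
    - [-0.03,0.025,0,0,0,0,0.6]
    - [-0.03,0.025,0,0,0,0,0.6]
    - [0,0,0,0,0,0,0.6]

```text
time: 19.07
tool_pos: [0.4697, -0.1636, 0.2342]
tool_rot: [3.139, 0.003, 0.499]
contact_force: [0.8, -0.2, 0.1]
opening: 0.0369
```

Run:
```python
from h import *
s=observe(); print(s['time'],s['tool_pos'],s['contact_force'],s['opening'])
c=cam('top'); save(c,'end_t',s=1.4); save(c,'end_tc',(190,80,290,220),5); c=cam('scene'); save(c,'end_s',s=1.4)
```

```text
19.0667 [ 0.4697285  -0.16358808  0.23420345] [ 0.8248327  -0.18826498  0.06365513] 0.03693632621483421
```

View pics/end_t.png

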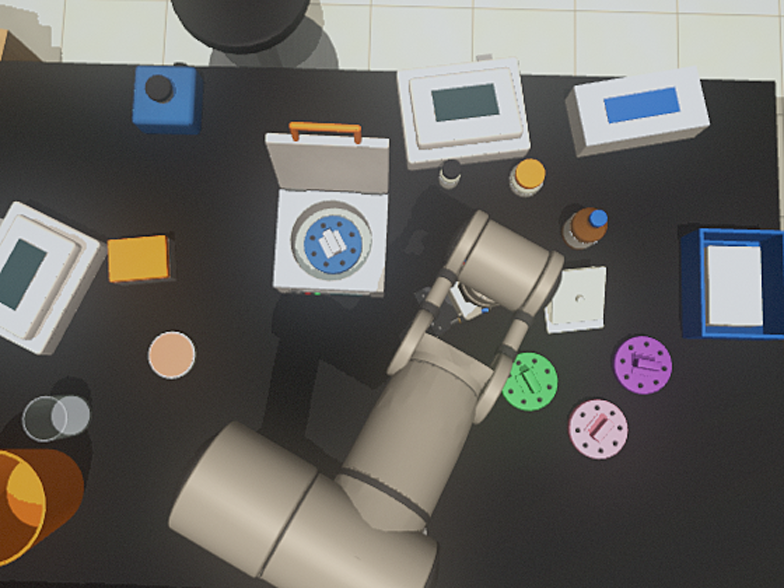

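View pics/end_s.png

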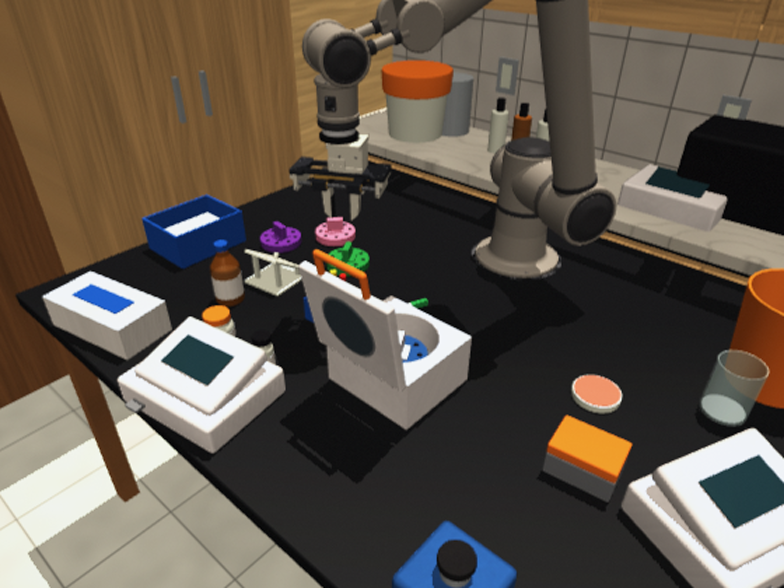

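View pics/end_tc.png

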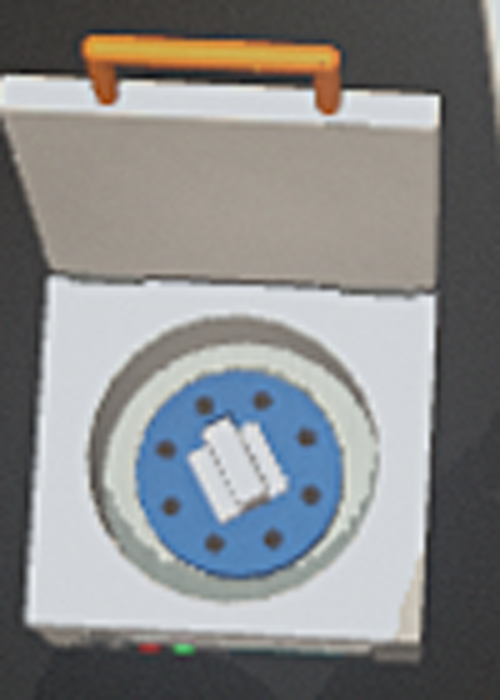

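The rotor sits in the chamber at top-view (333,244), the lid is open and the visible loose things are where they were. One depth check of the rotor's height and tilt follows.

Run:
```python
from inhand import *
c=avg('top',6); P=pts(c); hsv=cv2.cvtColor(c['color'],cv2.COLOR_RGB2HSV); v,u=np.mgrid[:420,:560]
m=(np.hypot(u-238,v-174.5)<26)&(hsv[...,0]>98)&(hsv[...,0]<122)&(hsv[...,1]>100)
q=P[m]; A=np.c_[q[:,:2]-q[:,:2].mean(0),np.ones(len(q))]; f=np.linalg.lstsq(A,q[:,2],rcond=None)[0]; print('top z',f[2],'tilt',np.hypot(*f[:2]))
cn=max(cv2.findContours(m.astype(np.uint8),0,1)[0],key=cv2.contourArea); e=cv2.fitEllipse(cv2.convexHull(cn)); print(e, ray(c,*e[0],.074))
fl=(np.hypot(u-238,v-174.5)<25)&(P[...,2]<.06)&(hsv[...,1]<40); print('floor z (expect .041)',np.median(P[fl][:,2]))
s=cam('scene');Q=pts(s); h=cv2.cvtColor(s['color'],cv2.COLOR_RGB2HSV); k=(h[...,0]>3)&(h[...,0]<20)&(h[...,1]>180)&(Q[...,2]>.2)&(Q[...,0]>.5)&(abs(Q[...,1]-.08)<.1); print('handle',Q[k].mean(0))
```

```text
top z 0.07198843456292535 tilt 0.007658568858967546
((237.35897827148438, 174.4535675048828), (40.400840759277344, 40.91481399536133), 7.401376724243164) [0.57376046 0.08227809 0.074     ]
floor z (expect .041) 0.04209910716042142
handle [0.71634552 0.08641569 0.31965451]
```

```bash
python3 -c "
from h import *
print(workorder.hand_in())"
```

```text
the job is handed in; nothing more can be done
None
```

The job is done and handed in, with no verdict reported back; the arm's clock was at about 19 s of the 61 allowed.

**What I did:** I opened the lid by its orange handle on to its stop. I then gripped the blue rotor's bar in line with its tilted axis, drew it off the pin and turned its bore to the shaft's measured angle of about 29°. I lowered it until the force rose to +11 N, with the underside at about 0.048 m, then let go and moved clear.

**Last checks:**
- **Rotor height and tilt:** by depth, its top face is at 0.072 m against an expected 0.074 m, within the 2 mm calibration. It is tilted about 0.008 rad.
- **Lid:** the handle's depth reading (x 0.716 m) is unchanged since the lid came to rest, so it is still on its stop.
- **Robot and other things:** the gripper touches nothing, and the loose things in view stand where they were. The arm hid the rack and most of the marker in the last top view, so I could not check those two fully.

**One disagreement:** the camera puts the rotor's outline about 2 mm nearer the robot than the shaft centre I measured. I put this down to seeing part of the disc's side. The bore allows only about 1 mm of play, and the rotor went fully down.

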